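# Turn the painted drawer fronts and shut down the spray gun

### The arm

A 6-joint arm with a two-finger parallel gripper is mounted at the origin on the work surface. World frame = base frame: x ahead of the robot, y to its left, z up, the work surface at z = 0. Lengths are in m, angles in rad, forces in N, time in s.
With the tool pointing down it reaches from about 0.4 to 0.825 m from the base axis. Payload 7 kg.
Tool frame: the origin (TCP) lies at the centre of the arm's flange, where the gripper is bolted on; the fingertips stand 178 mm ahead of it and the grasp point (between the pads) lies 159 mm ahead of it; z points along the fingers, y is the direction in which the jaws open and shut (so a half turn about z gives the same grasp; the last joint's range is limited). The gripper opens to 88 mm and grips with 3 to 60 N. Pads are 19 mm wide; open, the fingers measure 130 mm over their backs; the gripper's body (78 mm by 193 mm) begins 47 mm behind the grasp point.
Start: joints at [-1.022, 0.359, 0.012, 0, -1.224, -0.288], TCP at [0.174, -0.652, 0.405] pointing down, gripper open.
Joint ranges: [-3.07, 3.07], [-1.43, 2.12], [-1.02, 1.25], [-3.03, 1.67], [-3.05, -0], [-3.03, 3.03]. Speed limits (rad/s): [2.39, 2.39, 3.01, 3.14, 3.14, 3.14].

### API

Orientations are given as [roll, pitch, yaw] about the fixed x, y, z axes, in that order (R = Rz(yaw) Ry(pitch) Rx(roll)).
In Python, from station import * gives the robot as it stands.
- The arm moves only by the tool send_rows, never from a script. Its argument "motion" is a list of rows, each an object with "offset": the shift along the tool's x, y, z in cm, a list of three; "turn": the turn about the tool's z in degrees. In form: [{"offset": [x, y, z], "turn": turn}, ...]. A call has 1 to 8 rows; each row is the pose to reach, as a shift and turn from the pose commanded when the call began, along the tool's axes at that moment; what a row does not reach only later rows make up. A row lasts 1/10 s, in which the tool goes at most 50 mm and 8.59 degrees, less where a joint would pass 70% of its speed; a pose out of reach is approached as far as the arm can. A call with a gripper value outside its range is refused whole. "hand" is the opening, from -1 (shut) to 1 (fully open), set as the call begins (left out, the last holds). The fingers move at their own pace and stop on an object; "squeeze" is the grip in N (left out, the last holds). Time passes only in rows, so rows that repeat a pose let the fingers close. It gives the time, the measured TCP pose, the force and the opening at its end, in the units of the state.
- get_state(): the state, without advancing time (a new reading comes with each control period).
- grab_frame(name): name is "side" or "top" or "wrist"; returns a dict with "frame" (480x640x3 uint8, blue, green, red), "range_z" (480x640 float32, m along the optical axis (not along the pixel's ray), 0 where there is no reading), "vertical_fov" (degrees; the focal length in pixels is half the picture's height over the tangent of half this angle, whatever the lens; pixels are square), "cx", "cy" (the principal point, pixels), "k1" (the pictures are not rectified: a ray, as slopes to the right and down, at radius r is drawn at 1 + k1 r^2 times it, then the intrinsics apply), "cam_to_world" (4x4, takes a point from camera to world coordinates). Camera axes: x right, y up, looking along -z (the intrinsics and any distortion apply to the point x, -y, -z); pixel columns grow to the right and rows downward; lengths in m; the calibration is good to about 2 mm. A picture is of the moment at which its call begins.
- job_done(): hands the job in, once; it reports no verdict.
The state is a dict: "t": time; "q": joint angles; "qd": joint speeds; "joint_efforts": joint torques, N m; "eef_pos": TCP position; "ee_rot": TCP orientation; "force": force on the tool from outside, world axes, zero at the start; "moment": the same for the moment, N m; "width": finger opening in m.
Only numpy, scipy, OpenCV 4.12 (cv2) and the standard library are available. Lean on these libraries where they do the work, as an engineer would, in place of code of your own. Each camera call takes 0.05 s, during which the arm holds its last target. There are 200 camera calls.

### The job

The first coat is dry to the touch: with the steel trowel, and without gripper or arm touching the panels, turn every panel over the step of the rack so that it lies flat on the high far bed, bare wood face up, and lay the trowel flat back on its mat. Press the purge pot's lid fully home, and only then relieve the spray gun: squeeze its trigger fully, hold it for a second and let go. Press both finish tins' lids fully home too (the trowel, gun and tin jobs may come in any order), and leave the tape, sanding block and glue bottle alone.

Things in the scene. Friction and masses are not known exactly. Their poses are not given: they have to be found in the camera images.
- rack: Fixed white turning rack. Origin on the bench under the middle of the step; x points from the low near bed to the high far bed, y along the step, z up. Near bed: x -100 to 0 mm, floor z 10, bearer tops z 24 mm. Far bed: x 0 to 115 mm, floor z 18, bearer tops z 32 mm, end strip (z 24) at x 118. The far bearers' ends make an 8 mm stop at x = 0. Lanes at y -122, 0, +122 mm.
- lane2_step (a point): Middle of the step in the rack's middle lane, level with the far bearers' tops (32 mm above the bench); axes as the rack. In every lane two dark bearers, 9 mm wide and 14 mm high, run along x at 45 mm either side of the lane's middle: under a panel they leave a channel 81 mm wide and 14 mm high, open towards the robot.
- gun: Airless spray gun lying on its side in a fixed cradle on a 205 by 265 by 8 mm steel plate, barrel (34 mm thick, top 92 mm above the bench, axis at x = 85 mm) beyond the grip, along y, nozzle to -y in a white purge pot. Origin on the bench below the squeeze point; x along the grip towards the barrel, z up. Steel feed pipe at x = -86 mm.
- squeeze (a point): Where to squeeze the gun, 75 mm above the bench; axes as the gun. At x = 0 the fixed black grip spans y +4 to +32 mm (30 mm high, x -62 to 72) and the red trigger at rest y -32 to -23 mm (20 mm high, same level; hinged about a vertical axis at x 60, y -18, its free end at x -31). Squeeze from above: one finger behind the grip, one before the trigger; 50 mm clear on both sides.
- trigger (a joint): Gun trigger angle, rad: 0 at rest, 0.25 fully squeezed against its stop, when its face at the squeeze point has travelled 15 mm (grip and trigger then 49 mm over both). Sprung: about 3 N to start, 9 N fully squeezed, at the squeeze point; springs back when let go.
- trowel_grip (a point): Centre of the red handle of the steel lifting trowel (200 g), 50 mm above the underside of its blade. Axes: x along the handle towards the blade's front edge, z up from the blade. Handle 92 (x) by 26 (y) by 24 mm. Blade 130 by 56 by 2.5 mm, from x = -45 to x = +85 mm; front edge square. Two posts, 10 mm thick, join blade and handle at x = +28 and -28 mm.
- mat: Black rubber mat, 200 (x) by 120 (y) by 3 mm, fixed on the bench; origin at the centre of its underside. The trowel's place.
- pot_lid (a joint): How far the grey lid of the gun's purge pot stands proud, m: 0 when fully home, up to 0.009. It slides stiffly (about 8 N) and stays where it is left.
- pot_lid_top (a point): Centre of the flat top of the purge pot's lid (96 mm across), at x = 60, y = -152 mm of the gun; 108.5 mm above the bench when fully home.
- tin_a_lid (a joint): How far the lid of tin A stands proud, m: 0 when fully home, up to 0.009. It slides stiffly (about 8 N) and stays where it is left.
- tin_a_lid_top (a point): Centre of the flat top of tin A's lid (96 mm across); 100.5 mm above the bench when fully home. Fixed finish tin, 90 mm diameter, blue band.
- tin_b_lid (a joint): As tin A, for tin B.
- tin_b_lid_top (a point): Centre of the flat top of tin B's lid, as tin A; yellow band.
- tape_roll: Bystander: green roll of tape, 100 mm across, 25 mm high; origin at the centre of its underside.
- sanding_block: Bystander: cork sanding block, 65 by 110 by 35 mm; origin at the centre of its underside.
- glue_bottle: Bystander: yellow glue bottle, 60 mm across, 160 mm tall; origin at the centre of its underside.
- panel1_center (a point): Centre of a drawer-front panel, 76 (x) by 108 (y) by 9 mm, 40 to 75 g; one face painted blue, the other bare wood. z points out of the blue face: up at the start, when it lies on the two bearers of a lane's near bed with its far long edge within 15 mm of the step. One of the three may be absent.
- panel2_center (a point): Centre of a drawer-front panel, 76 (x) by 108 (y) by 9 mm, 40 to 75 g; one face painted blue, the other bare wood. z points out of the blue face: up at the start, when it lies on the two bearers of a lane's near bed with its far long edge within 15 mm of the step. One of the three may be absent.
- panel3_center (a point): Centre of a drawer-front panel, 76 (x) by 108 (y) by 9 mm, 40 to 75 g; one face painted blue, the other bare wood. z points out of the blue face: up at the start, when it lies on the two bearers of a lane's near bed with its far long edge within 15 mm of the step. One of the three may be absent.
There are look-alikes about, which are no part of the job. What is shaped like the part that bears trowel_grip but green or turquoise is not meant.

How it is judged:
By the outcome, as a careful person would: the job done as asked, in the order asked, and still so for the second after the job is handed in, with the robot touching nothing.
Of panel1, panel2, panel3 only 2 to 3 are there at a start; the rules pass over those that are not, and their reading is None.
At some moment in a run one of trowel may be knocked a few centimetres aside while the robot is not near it.
Once in a run the grip may slacken for a moment while it holds something.
It also fails if it takes over 210 s, if anything falls off the work surface, if the arm or the gripper's body presses on something with over 40 N, if the wrist force passes 120 N, or if a joint passes its speed limit or range.

## Working session

There is one attempt and no reset: what is moved stays moved. The work goes in short steps, Python scripts to look and compute and a tool call to move; the robot and the scene stay as the last step left them, time stands still between calls to the robot, and variables do not carry over. Pictures are saved under pics/ and viewed, about 12 in all and at most 16, crops included, and the job is handed in when it is done.

Besides the shell and the picture viewer there is one more tool, called after "Request:" by a JSON object that holds its "api" and its "payload", one argument or row to a line. send_rows: Moves the arm, as the interface text tells. Its arguments: {"type":"object","properties":{"motion":{"type":"array"},"hand":{"type":"number"},"squeeze":{"type":"number"}},"required":["motion"]}

```bash
ls; mkdir -p pics
cat > h.py <<'E'
from station import *
import numpy as np, cv2
from scipy.spatial.transform import Rotation as Ro
def load(n):
    d=dict(np.load(f'{n}.npz')); return d
def snap(n,name):
    d=grab_frame(n); np.savez(f'{name}.npz',**d); cv2.imwrite(f'pics/{name}.png',d['frame']); return d
def world(d):
    "HxWx3 world map"
    H,W=d['range_z'].shape; f=H/2/np.tan(np.radians(float(d['vertical_fov']))/2)
    K=np.array([[f,0,float(d['cx'])],[0,f,float(d['cy'])],[0,0,1]])
    uv=np.stack(np.meshgrid(np.arange(W),np.arange(H)),-1).reshape(-1,1,2).astype(float)
    s=cv2.undistortPoints(uv,K,np.array([float(d['k1']),0,0,0])).reshape(H,W,2)
    z=d['range_z']; p=np.stack([s[...,0]*z,-s[...,1]*z,-z],-1)
    T=d['cam_to_world']; w=p@T[:3,:3].T+T[:3,3]; w[z==0]=np.nan; return w
E
python3 - <<'E'
from h import *
for n in('top','side','wrist'):
    d=snap(n,n+'0'); print(n,d['vertical_fov'],d['k1'],d['cam_to_world'].round(3).tolist())
print(get_state())
E
```

```text
pics
top 43.186901902719256 0.03438478733749768 [[-0.017, 0.982, -0.19, 0.206], [-1.0, -0.017, 0.004, 0.018], [0.001, 0.19, 0.982, 1.512], [0.0, 0.0, 0.0, 1.0]]
side 49.68578091366246 -0.013911828594926949 [[-0.885, 0.364, -0.29, 0.054], [-0.465, -0.678, 0.569, 0.922], [0.01, 0.639, 0.769, 1.319], [0.0, 0.0, 0.0, 1.0]]
wrist 71.07546189430207 -0.061468250340325575 [[-0.258, -0.934, -0.247, 0.107], [0.966, -0.248, -0.068, -0.669], [0.002, -0.256, 0.967, 0.384], [0.0, 0.0, 0.0, 1.0]]
{'t': 0.15, 'q': array([-1.02186622e+00,  3.59259330e-01,  1.12682780e-02, -2.38358796e-04,
       -1.22412945e+00, -2.88132619e-01]), 'qd': array([ 0.00171283, -0.00127743,  0.00167992, -0.00062533,  0.00150437,
       -0.00042904]), 'joint_efforts': array([-1.72904442e-03, -5.83274460e+01,  2.93287468e+01,  7.00122803e+00,
        8.76553240e-03, -1.11965630e-04]), 'eef_pos': array([ 0.17402732, -0.65203407,  0.40391633]), 'ee_rot': array([ 3.14025939e+00, -1.61447585e-04, -2.88087619e+00]), 'force': array([-0.07973065,  0.69555449,  0.09307981]), 'moment': array([-0.0068251 ,  0.00787379, -0.04776551]), 'width': 0.08748445956448912}
```

View pics/top0.png

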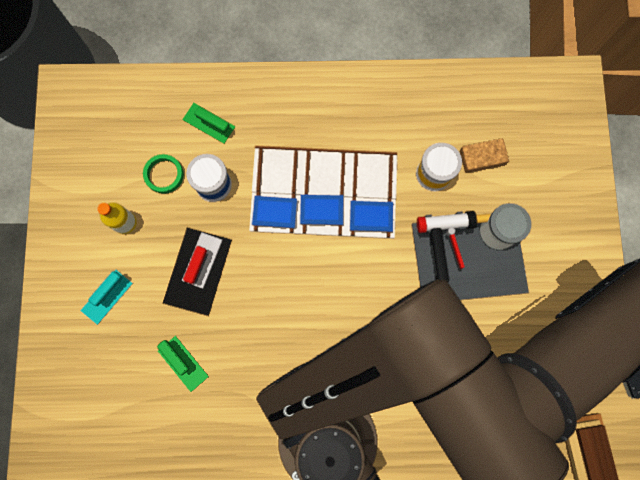

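View pics/side0.png

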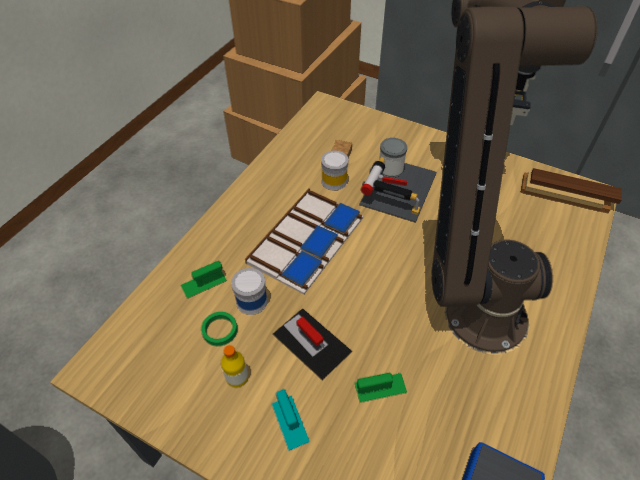

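The top view shows three blue panels on the rack at (274,212), (322,210) and (372,217). The red trowel is on the black mat at (197,265). Tin A (blue) is at (208,175) and tin B (yellow) at (440,163). The gun is at (450,240) with the pot lid at (508,224). The green and turquoise look-alike trowels are at (209,122), (183,362) and (107,297). The red one on the mat is the one meant. Next I'll measure.

```bash
cat >> h.py <<'E'
def masks(d):
    h=cv2.cvtColor(d['frame'],cv2.COLOR_BGR2HSV); H,S,V=[h[...,i].astype(int) for i in range(3)]
    return dict(blue=(H>100)&(H<130)&(S>150)&(V>80), red=((H<6)|(H>174))&(S>150)&(V>60), white=(S<60)&(V>150), black=(V<45), grey=(S<70)&(V>80))
def rect(w,m,zr):
    "minAreaRect of each masked blob within z range"
    m=m&(w[...,2]>zr[0])&(w[...,2]<zr[1]); n,l=cv2.connectedComponents(m.astype(np.uint8)); o=[]
    for i in range(1,n):
        p=w[l==i]
        if len(p)<40: continue
        (c,s,a)=cv2.minAreaRect((p[:,:2]*1000).astype(np.float32)); v,u=np.argwhere(l==i).mean(0)
        o.append((int(u),int(v),len(p),np.round(c,1).tolist(),np.round(s,1).tolist(),round(a,1),np.round(np.median(p[:,2])*1000,1)))
    return o
E
python3 - <<'E'
from h import *
for n in('top0','side0'):
    d=load(n); w=world(d); m=masks(d)
    print(n,'ws z',np.nanmedian(w[300:310,330:340] if n=='top0' else w[300:310,150:160],axis=(0,1)))
    for k,zr in(('blue',(.02,.05)),('red',(.03,.12)),('white',(.005,.06)),('white',(.09,.125)),('grey',(.095,.13)),('black',(-.003,.012))):
        print(k,*rect(w,m[k],zr),sep='\n   ')
E
```

```text
top0 ws z [ 3.19435554e-01 -2.58250284e-02 -4.45127652e-05]
blue
   (321, 209, 1193, [555.6, 2.4], [103.5, 75.0], 88.7, np.float64(33.1))
   (274, 211, 1191, [551.8, 120.7], [105.4, 74.6], 84.1, np.float64(33.2))
   (371, 215, 1188, [536.6, -121.3], [103.5, 74.8], 86.5, np.float64(33.4))
red
   (421, 224, 134, [501.8, -236.0], [36.4, 20.7], 15.2, np.float64(90.7))
   (456, 251, 182, [436.4, -318.9], [83.8, 10.6], 14.2, np.float64(82.8))
   (194, 264, 437, [417.2, 311.9], [27.0, 91.9], 69.5, np.float64(63.6))
white
   (253, 185, 285, [617.1, 172.7], [12.8, 216.8], 86.1, np.float64(17.9))
   (277, 172, 1468, [654.9, 114.3], [80.9, 133.6], 86.3, np.float64(17.8))
   (300, 185, 543, [609.1, 56.3], [22.9, 217.0], 86.1, np.float64(16.9))
   (324, 172, 1353, [652.5, -7.5], [80.6, 121.2], 86.3, np.float64(18.4))
   (347, 190, 643, [600.2, -65.2], [22.2, 215.7], 86.3, np.float64(16.3))
   (372, 177, 1488, [638.9, -128.7], [79.9, 131.6], 85.8, np.float64(18.0))
   (393, 190, 237, [592.0, -180.5], [14.3, 213.5], 85.2, np.float64(15.5))
   (322, 229, 260, [509.0, 1.8], [80.2, 24.3], 86.6, np.flo
[... 2436 characters left out ...]
.2, np.float64(92.3))
   (248, 280, 594, [634.8, 278.8], [88.1, 93.2], 68.8, np.float64(105.8))
grey
   (38, 21, 674, [2280.5, -497.1], [41.6, 495.3], 0.2, np.float64(111.3))
   (613, 50, 56, [-98.6, -1493.1], [31.7, 32.7], 78.1, np.float64(112.0))
   (393, 146, 361, [497.5, -439.6], [89.0, 93.0], 68.2, np.float64(116.6))
   (334, 160, 442, [652.5, -286.1], [94.4, 99.5], 23.7, np.float64(106.5))
   (247, 282, 783, [635.4, 281.9], [93.9, 97.7], 57.4, np.float64(105.6))
   (500, 312, 107, [-27.5, 55.9], [99.8, 26.9], 27.9, np.float64(124.6))
black
   (389, 201, 219, [443.2, -290.9], [173.8, 68.5], 14.9, np.float64(8.5))
   (315, 348, 1627, [411.2, 317.2], [119.5, 198.6], 74.3, np.float64(3.4))
```

```bash
cat > go.py <<'E'
import sys
from h import *
# go.py x y z(tip mm, or g: grasp) yaw_deg|-  : prints offset cm/turn from measured pose ; z given as TCP mm
s=get_state(); p=s['eef_pos']*1000; yaw=s['ee_rot'][2]
print('t %.1f'%s['t'],'tcp',p.round(1),'yaw %.1f'%np.degrees(yaw),'rp',np.degrees(s['ee_rot'][:2]).round(2),'F',s['force'].round(1),'w %.1f'%(s['width']*1000),'q',s['q'].round(2))
R=Ro.from_euler('xyz',s['ee_rot']).as_matrix()
a=sys.argv[1:]
while len(a)>=4:
    t=np.array(a[:3],float); o=R.T@(t-p)/10
    tr=0 if a[3]=='-' else ((-(float(a[3])-np.degrees(yaw))+90)%180-90)
    print('->',a[:4],'offset',o.round(2).tolist(),'turn %.1f'%tr); a=a[4:]
E
python3 go.py 497 -440 330 - 497 -440 300 -
```

```text
t 0.1 tcp [ 174.  -652.   403.9] yaw -165.1 rp [ 1.7992e+02 -1.0000e-02] F [-0.1  0.7  0.1] w 87.5 q [-1.02  0.36  0.01 -0.   -1.22 -0.29]
-> ['497', '-440', '330', '-'] offset [-36.67, 12.15, 7.4] turn 0.0
-> ['497', '-440', '300', '-'] offset [-36.67, 12.15, 10.4] turn 0.0
```

Request:
{"api": "send_rows", "payload": {
  "motion": [
    {"offset": [-36.7, 12.15, 4], "turn": 0},
    {"offset": [-36.7, 12.15, 4], "turn": 0},
    {"offset": [-36.7, 12.15, 4], "turn": 0},
    {"offset": [-36.7, 12.15, 4], "turn": 0},
    {"offset": [-36.7, 12.15, 4], "turn": 0},
    {"offset": [-36.7, 12.15, 4], "turn": 0},
    {"offset": [-36.7, 12.15, 4], "turn": 0},
    {"offset": [-36.7, 12.15, 4], "turn": 0}
  ],
  "hand": -1,
  "squeeze": 30
}}

```text
t: 0.95
eef_pos: [0.4993, -0.4382, 0.3641]
ee_rot: [3.141, -0.0, -2.88]
force: [0.4, -0.1, 0.0]
width: 0.0291
```

```bash
python3 go.py 497 -440 300 4.3; python3 -c "
from h import *
snap('wrist','w1')"
```

```text
t 0.9 tcp [ 499.3 -438.2  364.1] yaw -165.0 rp [ 1.7997e+02 -1.0000e-02] F [ 0.4 -0.1  0. ] w 29.1 q [-0.43  0.37 -0.07 -0.   -1.13 -0.88]
-> ['497', '-440', '300', '4.3'] offset [0.27, -0.12, 6.41] turn 10.7
```

View pics/w1.png

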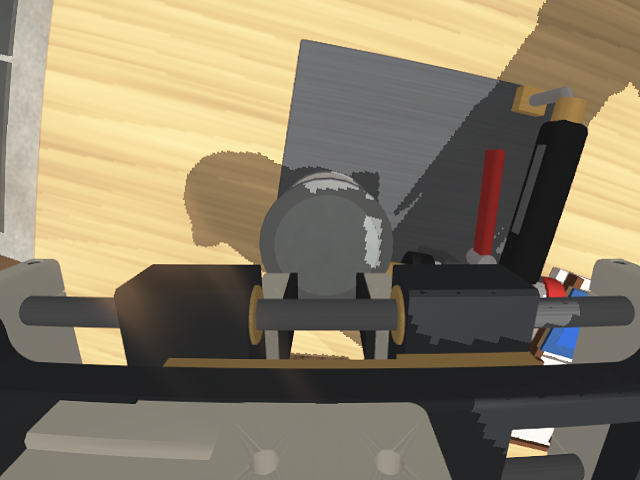

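The wrist view shows the pot lid at (326,235), just beyond the fingertips at (290,300) and (370,300), as expected. I'll press it in small steps.

Request:
{"api": "send_rows", "payload": {
  "motion": [
    {"offset": [0.3, -0.1, 4], "turn": 8},
    {"offset": [0.3, -0.1, 6.4], "turn": 10.7},
    {"offset": [0.3, -0.1, 7], "turn": 10.7},
    {"offset": [0.3, -0.1, 7.3], "turn": 10.7},
    {"offset": [0.3, -0.1, 7.6], "turn": 10.7},
    {"offset": [0.3, -0.1, 7.7], "turn": 10.7},
    {"offset": [0.3, -0.1, 7.8], "turn": 10.7},
    {"offset": [0.3, -0.1, 7.8], "turn": 10.7}
  ]
}}

```text
t: 1.8
eef_pos: [0.4941, -0.4422, 0.2887]
ee_rot: [-3.141, 0.0, -3.066]
force: [-3.9, 1.6, 5.6]
width: 0.0004
```

```bash
python3 go.py 497 -440 284 4.3
```

```text
t 1.8 tcp [ 494.1 -442.2  288.7] yaw -175.7 rp [-179.97    0.  ] F [-3.9  1.6  5.6] w 0.4 q [-0.44  0.43 -0.16  0.   -0.98 -1.06]
-> ['497', '-440', '284', '4.3'] offset [-0.3, 0.19, 0.46] turn 0.0
```

Request:
{"api": "send_rows", "payload": {
  "motion": [
    {"offset": [0, 0, 0.2], "turn": 0},
    {"offset": [0, 0, 0.4], "turn": 0},
    {"offset": [0, 0, 0.5], "turn": 0},
    {"offset": [0, 0, 0.6], "turn": 0},
    {"offset": [0, 0, 0.6], "turn": 0}
  ]
}}

```text
t: 2.3
eef_pos: [0.494, -0.442, 0.2861]
ee_rot: [-3.14, 0.001, -3.065]
force: [-9.5, 10.0, 28.2]
width: 0.0004
```

```bash
python3 go.py 497 -440 284 4.3
```

```text
t 2.3 tcp [ 494.  -442.   286.1] yaw -175.6 rp [-1.7988e+02  6.0000e-02] F [-9.5 10.  28.2] w 0.4 q [-0.44  0.43 -0.17  0.   -0.97 -1.06]
-> ['497', '-440', '284', '4.3'] offset [-0.31, 0.18, 0.21] turn 0.1
```

Request:
{"api": "send_rows", "payload": {
  "motion": [
    {"offset": [0, 0, -4], "turn": 0},
    {"offset": [0, 0, -6], "turn": 0},
    {"offset": [0, 0, -6], "turn": 0}
  ],
  "hand": 1
}}

```text
t: 2.6
eef_pos: [0.4954, -0.4428, 0.3462]
ee_rot: [-3.137, 0.006, -3.066]
force: [0.6, -0.3, 0.4]
width: 0.0195
```

```bash
python3 go.py 425.3 -293 345 4.3
```

```text
t 2.6 tcp [ 495.4 -442.8  346.2] yaw -175.6 rp [-179.72    0.37] F [ 0.6 -0.3  0.4] w 19.5 q [-0.44  0.38 -0.1   0.   -1.09 -1.06]
-> ['425.3', '-293', '345', '4.3'] offset [5.85, 15.47, 0.01] turn 0.1
```

Request:
{"api": "send_rows", "payload": {
  "motion": [
    {"offset": [5.85, 15.5, 0], "turn": 0},
    {"offset": [5.85, 15.5, 0], "turn": 0},
    {"offset": [5.85, 15.5, 0], "turn": 0},
    {"offset": [5.85, 15.5, 0], "turn": 0},
    {"offset": [5.85, 15.5, 0], "turn": 0},
    {"offset": [5.85, 15.5, 0], "turn": 0}
  ]
}}

```text
t: 3.2
eef_pos: [0.4254, -0.2919, 0.3416]
ee_rot: [-3.141, 0.002, -3.066]
force: [0.6, 0.5, -0.3]
width: 0.0665
```

```bash
python3 go.py 425.3 -293 300 4.3
python3 - <<'E'
from h import *
d=snap('wrist','w2'); t=snap('top','t2')
for d in (d,t):
    w=world(d); m=masks(d)
    print(*rect(w,m['red'],(.06,.12)),sep='\n'); print('grey',*rect(w,m['grey'],(.1,.12)),sep='\n')
    print('blk',*rect(w,m['black'],(.08,.1)),sep='\n')
E
```

```text
t 3.2 tcp [ 425.4 -291.9  341.6] yaw -175.7 rp [-1.7995e+02  1.0000e-01] F [ 0.6  0.5 -0.3] w 66.5 q [-0.22  0.15 -0.43  0.   -0.99 -1.28]
-> ['425.3', '-293', '300', '4.3'] offset [0.03, -0.11, 4.16] turn 0.0
(290, 249, 1387, [434.1, -317.2], [79.6, 9.2], 14.2, np.float64(84.8))
(389, 344, 608, [499.4, -236.3], [22.1, 17.1], 5.2, np.float64(93.7))
grey
blk
(349, 238, 4351, [412.6, -274.7], [104.9, 28.1], 4.9, np.float64(89.8))
(237, 365, 42, [526.6, -354.2], [11.5, 6.5], 86.6, np.float64(93.1))
(452, 240, 40, [458.1, -309.8], [36.2, 4.1], 9.9, np.float64(78.0))
(194, 264, 354, [416.4, 311.9], [26.2, 90.7], 69.1, np.float64(64.8))
(460, 263, 45, [406.6, -325.8], [22.0, 8.5], 20.1, np.float64(82.4))
grey
(442, 157, 887, [663.5, -291.7], [94.3, 72.5], 79.5, np.float64(106.0))
(205, 172, 1131, [634.2, 279.7], [93.6, 94.1], 79.4, np.float64(105.5))
blk
(442, 273, 184, [382.0, -279.2], [39.3, 28.6], 4.3, np.float64(88.6))
```

View pics/w2.png

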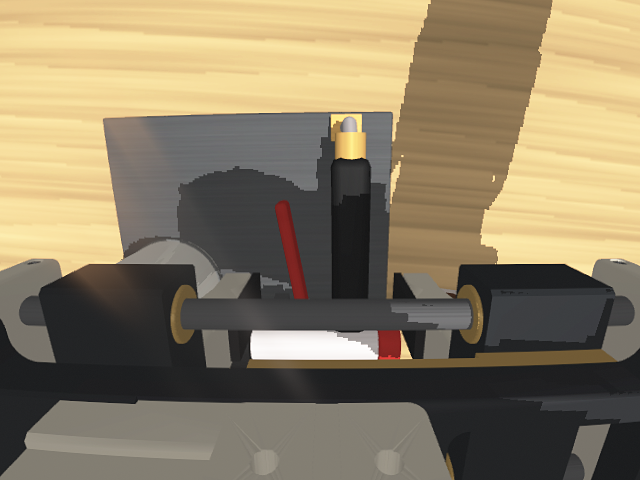

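The wrist view shows the black grip at (350,240) and the red trigger at (290,250), centred between the fingers. I'll descend over them.

Request:
{"api": "send_rows", "payload": {
  "motion": [
    {"offset": [0, 0, 4], "turn": 0},
    {"offset": [0, 0, 4], "turn": 0},
    {"offset": [0, 0, 4], "turn": 0},
    {"offset": [0, 0, 7], "turn": 0},
    {"offset": [0, 0, 10.8], "turn": 0},
    {"offset": [0, 0, 10.8], "turn": 0},
    {"offset": [0, 0, 10.8], "turn": 0}
  ],
  "hand": 1
}}

```text
t: 4.0
eef_pos: [0.4255, -0.2921, 0.2338]
ee_rot: [-3.141, -0.001, -3.067]
force: [-0.1, -0.5, -0.3]
width: 0.0878
```

```bash
python3 go.py 425 -292 234 4.6 424.4 -284.5 234 4.6
```

```text
t 4.0 tcp [ 425.5 -292.1  233.8] yaw -175.7 rp [-1.7998e+02 -4.0000e-02] F [-0.1 -0.5 -0.3] w 87.8 q [-0.22  0.28 -0.55  0.   -0.74 -1.28]
-> ['425', '-292', '234', '4.6'] offset [0.05, 0.02, -0.02] turn -0.3
-> ['424.4', '-284.5', '234', '4.6'] offset [0.05, 0.77, -0.02] turn -0.3
```

Request:
{"api": "send_rows", "payload": {
  "motion": [
    {"offset": [0, 0.4, 0], "turn": 0},
    {"offset": [0, 0.75, 0], "turn": 0},
    {"offset": [0, 0.75, 0], "turn": 0},
    {"offset": [0, 0.75, 0], "turn": 0},
    {"offset": [0, 0.75, 0], "turn": 0},
    {"offset": [0, 0.75, 0], "turn": 0},
    {"offset": [0, 0.75, 0], "turn": 0},
    {"offset": [0, 0.75, 0], "turn": 0}
  ],
  "hand": -1,
  "squeeze": 30
}}

```text
t: 4.8
eef_pos: [0.4243, -0.2849, 0.2341]
ee_rot: [-3.14, 0.001, -3.067]
force: [-3.7, -6.9, 4.9]
width: 0.0485
```

Request:
{"api": "send_rows", "payload": {
  "motion": [
    {"offset": [0, 0, 0], "turn": 0},
    {"offset": [0, 0, 0], "turn": 0},
    {"offset": [0, 0, 0], "turn": 0},
    {"offset": [0, 0, 0], "turn": 0},
    {"offset": [0, 0, 0], "turn": 0},
    {"offset": [0, 0, 0], "turn": 0},
    {"offset": [0, 0, 0], "turn": 0},
    {"offset": [0, 0, 0], "turn": 0}
  ]
}}

```text
t: 5.6
eef_pos: [0.4243, -0.2849, 0.2341]
ee_rot: [-3.14, 0.001, -3.067]
force: [-2.7, -7.9, 3.9]
width: 0.0487
```

Request:
{"api": "send_rows", "payload": {
  "motion": [
    {"offset": [0, 0, 0], "turn": 0},
    {"offset": [0, 0, 0], "turn": 0},
    {"offset": [0, 0, 0], "turn": 0},
    {"offset": [0, 0, 0], "turn": 0},
    {"offset": [0, 0, 0], "turn": 0},
    {"offset": [0, 0, 0], "turn": 0},
    {"offset": [0, 0, 0], "turn": 0},
    {"offset": [0, 0, 0], "turn": 0}
  ]
}}

```text
t: 6.4
eef_pos: [0.4243, -0.2849, 0.2341]
ee_rot: [-3.14, 0.001, -3.067]
force: [-4.1, -8.2, 4.8]
width: 0.0487
```

Width is 48.7 mm, so the trigger has been fully squeezed for over 1.6 s. I'll let go now.

Request:
{"api": "send_rows", "payload": {
  "motion": [
    {"offset": [0, -0.3, 0], "turn": 0},
    {"offset": [0, -0.75, 0], "turn": 0},
    {"offset": [0, -0.75, 0], "turn": 0},
    {"offset": [0, -0.75, 0], "turn": 0},
    {"offset": [0, -0.75, 0], "turn": 0},
    {"offset": [0, -0.75, 0], "turn": 0},
    {"offset": [0, -0.75, 0], "turn": 0}
  ],
  "hand": 1
}}

```text
t: 7.1
eef_pos: [0.4247, -0.2915, 0.2326]
ee_rot: [3.141, -0.0, -3.068]
force: [-0.1, -0.2, 0.0]
width: 0.0872
```

Request:
{"api": "send_rows", "payload": {
  "motion": [
    {"offset": [0, 0, -4], "turn": 0},
    {"offset": [0, 0, -8], "turn": 0},
    {"offset": [0, 0, -10], "turn": 0},
    {"offset": [0, 0, -10], "turn": 0}
  ]
}}

```text
t: 7.5
eef_pos: [0.4257, -0.2919, 0.336]
ee_rot: [-3.139, 0.005, -3.067]
force: [0.2, -0.0, -0.3]
width: 0.0874
```

```bash
python3 go.py 653 -290 310 - 653 -290 290 -
python3 - <<'E'
from h import *
d=snap('wrist','w3'); w=world(d); m=masks(d); print(*rect(w,m['red'],(.06,.12)),sep='\n')
E
```

```text
t 7.5 tcp [ 425.7 -291.9  336. ] yaw -175.7 rp [-179.87    0.31] F [ 0.2 -0.  -0.3] w 87.4 q [-0.22  0.15 -0.43  0.   -0.98 -1.28]
-> ['653', '-290', '310', '-'] offset [-22.67, -1.49, 2.72] turn 0.0
-> ['653', '-290', '290', '-'] offset [-22.66, -1.49, 4.72] turn 0.0
(290, 249, 1429, [433.7, -317.4], [78.3, 9.1], 14.1, np.float64(84.7))
(391, 344, 616, [497.4, -236.5], [20.4, 16.8], 4.9, np.float64(93.1))
```

Request:
{"api": "send_rows", "payload": {
  "motion": [
    {"offset": [-22.7, -1.5, 0], "turn": 0},
    {"offset": [-22.7, -1.5, 0], "turn": 0},
    {"offset": [-22.7, -1.5, 0], "turn": 0},
    {"offset": [-22.7, -1.5, 0], "turn": 0},
    {"offset": [-22.7, -1.5, 0], "turn": 0},
    {"offset": [-22.7, -1.5, 3], "turn": 0},
    {"offset": [-22.7, -1.5, 4.2], "turn": 0},
    {"offset": [-22.7, -1.5, 4.2], "turn": 0}
  ],
  "hand": -1
}}

```text
t: 8.35
eef_pos: [0.6511, -0.2896, 0.2869]
ee_rot: [3.14, -0.006, -3.068]
force: [-0.1, -0.7, -0.3]
width: 0.0291
```

```bash
python3 go.py 653 -290 280 - 653 -290 274 -
```

```text
t 8.3 tcp [ 651.1 -289.6  286.9] yaw -175.8 rp [179.89  -0.36] F [-0.1 -0.7 -0.3] w 29.1 q [-0.15  0.5  -0.04 -0.   -1.04 -1.35]
-> ['653', '-290', '280', '-'] offset [-0.19, -0.06, 0.68] turn 0.0
-> ['653', '-290', '274', '-'] offset [-0.2, -0.06, 1.28] turn 0.0
```

Request:
{"api": "send_rows", "payload": {
  "motion": [
    {"offset": [0, 0, 0], "turn": 0},
    {"offset": [0, 0, 0], "turn": 0},
    {"offset": [0, 0, 0], "turn": 0},
    {"offset": [0, 0, 0.4], "turn": 0},
    {"offset": [0, 0, 0.7], "turn": 0},
    {"offset": [0, 0, 0.9], "turn": 0},
    {"offset": [0, 0, 1.1], "turn": 0},
    {"offset": [0, 0, 1.1], "turn": 0}
  ]
}}

```text
t: 9.15
eef_pos: [0.6523, -0.2898, 0.2804]
ee_rot: [-3.141, 0.0, -3.067]
force: [-2.0, 0.4, 6.0]
width: 0.0003
```

```bash
python3 go.py
```

```text
t 9.2 tcp [ 652.3 -289.8  280.4] yaw -175.7 rp [-1.7998e+02  2.0000e-02] F [-2.   0.4  6. ] w 0.3 q [-0.15  0.51 -0.05  0.   -1.02 -1.35]
```

Request:
{"api": "send_rows", "payload": {
  "motion": [
    {"offset": [0, 0, 0.2], "turn": 0},
    {"offset": [0, 0, 0.4], "turn": 0},
    {"offset": [0, 0, 0.5], "turn": 0},
    {"offset": [0, 0, 0.6], "turn": 0},
    {"offset": [0, 0, 0.6], "turn": 0}
  ]
}}

```text
t: 9.65
eef_pos: [0.6522, -0.2896, 0.2782]
ee_rot: [-3.14, 0.002, -3.066]
force: [-9.3, 6.0, 25.6]
width: 0.0004
```

```bash
python3 go.py 634.5 280.5 330 - 634.5 280.5 287 -
```

```text
t 9.7 tcp [ 652.2 -289.6  278.2] yaw -175.7 rp [-1.799e+02  1.000e-01] F [-9.3  6.  25.6] w 0.4 q [-0.15  0.51 -0.05  0.   -1.01 -1.35]
-> ['634.5', '280.5', '330', '-'] offset [-2.54, 56.97, -5.27] turn 0.0
-> ['634.5', '280.5', '287', '-'] offset [-2.54, 56.98, -0.97] turn 0.0
```

Request:
{"api": "send_rows", "payload": {
  "motion": [
    {"offset": [0, 0, -4], "turn": 0},
    {"offset": [-0.5, 3, -6], "turn": 0},
    {"offset": [-2.5, 57, -6], "turn": 0},
    {"offset": [-2.5, 57, -6], "turn": 0},
    {"offset": [-2.5, 57, -6], "turn": 0},
    {"offset": [-2.5, 57, -6], "turn": 0},
    {"offset": [-2.5, 57, -6], "turn": 0},
    {"offset": [-2.5, 57, -6], "turn": 0}
  ]
}}

```text
t: 10.45
eef_pos: [0.6435, 0.0423, 0.3337]
ee_rot: [3.142, 0.0, -3.068]
force: [0.8, -0.3, -0.0]
width: 0.0004
```

```bash
python3 go.py 634.5 280.5 330 -  634.5 280.5 290 -
```

```text
t 10.4 tcp [643.5  42.3 333.7] yaw -175.8 rp [1.8e+02 1.0e-02] F [ 0.8 -0.3 -0. ] w 0.4 q [ 0.37  0.36 -0.15 -0.   -1.06 -1.86]
-> ['634.5', '280.5', '330', '-'] offset [-0.87, 23.82, 0.37] turn 0.0
-> ['634.5', '280.5', '290', '-'] offset [-0.86, 23.82, 4.37] turn 0.0
```

Request:
{"api": "send_rows", "payload": {
  "motion": [
    {"offset": [-0.8, 22.5, 0], "turn": 0},
    {"offset": [-0.8, 22.5, 0], "turn": 0},
    {"offset": [-0.8, 22.5, 0], "turn": 0},
    {"offset": [-0.8, 22.5, 0], "turn": 0},
    {"offset": [-0.8, 22.5, 0], "turn": 0},
    {"offset": [-0.8, 22.5, 2.5], "turn": 0},
    {"offset": [-0.8, 22.5, 4], "turn": 0},
    {"offset": [-0.8, 22.5, 4], "turn": 0}
  ]
}}

```text
t: 11.25
eef_pos: [0.6344, 0.2645, 0.2904]
ee_rot: [-3.139, -0.005, -3.068]
force: [-1.0, -0.0, -0.1]
width: 0.0004
```

```bash
python3 go.py 634.5 280.5 283 -  634.5 280.5 275 -
```

```text
t 11.2 tcp [634.4 264.5 290.4] yaw -175.8 rp [-179.85   -0.28] F [-1.  -0.  -0.1] w 0.4 q [ 0.68  0.46 -0.1  -0.   -1.02 -2.17]
-> ['634.5', '280.5', '283', '-'] offset [-0.13, 1.6, 0.74] turn 0.0
-> ['634.5', '280.5', '275', '-'] offset [-0.14, 1.6, 1.54] turn 0.0
```

Request:
{"api": "send_rows", "payload": {
  "motion": [
    {"offset": [-0.1, 1.6, 0], "turn": 0},
    {"offset": [-0.1, 1.6, 0.5], "turn": 0},
    {"offset": [-0.1, 1.6, 0.8], "turn": 0},
    {"offset": [-0.1, 1.6, 1.1], "turn": 0},
    {"offset": [-0.1, 1.6, 1.3], "turn": 0},
    {"offset": [-0.1, 1.6, 1.5], "turn": 0},
    {"offset": [-0.1, 1.6, 1.6], "turn": 0},
    {"offset": [-0.1, 1.6, 1.6], "turn": 0}
  ]
}}

```text
t: 12.05
eef_pos: [0.6352, 0.2809, 0.2789]
ee_rot: [3.141, 0.001, -3.068]
force: [-2.0, -0.4, 6.4]
width: 0.0006
```

```bash
python3 go.py
```

```text
t 12.1 tcp [635.2 280.9 278.9] yaw -175.8 rp [1.7998e+02 5.0000e-02] F [-2.  -0.4  6.4] w 0.6 q [ 0.7   0.48 -0.1   0.   -0.99 -2.19]
```

Request:
{"api": "send_rows", "payload": {
  "motion": [
    {"offset": [0, 0, 0.2], "turn": 0},
    {"offset": [0, 0, 0.4], "turn": 0},
    {"offset": [0, 0, 0.5], "turn": 0},
    {"offset": [0, 0, 0.5], "turn": 0}
  ]
}}

```text
t: 12.45
eef_pos: [0.635, 0.2809, 0.2782]
ee_rot: [3.141, 0.003, -3.066]
force: [-13.4, -3.5, 30.3]
width: 0.0006
```

```bash
python3 go.py 417.5 313 330 -20.5
```

```text
t 12.4 tcp [635.  280.9 278.2] yaw -175.7 rp [179.97   0.18] F [-13.4  -3.5  30.3] w 0.6 q [ 0.7   0.48 -0.1   0.   -0.99 -2.19]
-> ['417.5', '313', '330', '-20.5'] offset [21.43, 4.83, -5.25] turn 24.8
```

Request:
{"api": "send_rows", "payload": {
  "motion": [
    {"offset": [0, 0, -4], "turn": 0},
    {"offset": [3, 1, -7], "turn": -8},
    {"offset": [8, 2, -7], "turn": -16},
    {"offset": [12, 3, -7], "turn": -24},
    {"offset": [17, 4, -7], "turn": -32},
    {"offset": [21.4, 4.8, -7], "turn": -40},
    {"offset": [21.4, 4.8, -7], "turn": -48},
    {"offset": [21.4, 4.8, -7], "turn": -56}
  ],
  "hand": 1
}}

```text
t: 13.25
eef_pos: [0.4169, 0.3133, 0.3436]
ee_rot: [-3.142, 0.002, -2.082]
force: [-0.4, 1.3, -0.1]
width: 0.0586
```

Request:
{"api": "send_rows", "payload": {
  "motion": [
    {"offset": [0, 0, 0], "turn": -8},
    {"offset": [0, 0, 0], "turn": -16},
    {"offset": [0, 0, 0], "turn": -24},
    {"offset": [0, 0, 0], "turn": -32},
    {"offset": [0, 0, 0], "turn": -40},
    {"offset": [0, 0, 0], "turn": -48},
    {"offset": [0, 0, 0], "turn": -56},
    {"offset": [0, 0, 0], "turn": -64}
  ]
}}

```text
t: 14.05
eef_pos: [0.4182, 0.3129, 0.3429]
ee_rot: [-3.141, 0.0, -0.968]
force: [-0.4, 0.3, -0.7]
width: 0.0877
```

```bash
python3 go.py 417.5 313 330 -20.5
```

```text
t 14.1 tcp [418.2 312.9 342.9] yaw -55.5 rp [-1.7998e+02  1.0000e-02] F [-0.4  0.3 -0.7] w 87.7 q [ 1.02  0.16 -0.41  0.   -1.   -0.42]
-> ['417.5', '313', '330', '-20.5'] offset [-0.05, 0.06, 1.29] turn -35.0
```

Request:
{"api": "send_rows", "payload": {
  "motion": [
    {"offset": [0, 0, 0], "turn": -8},
    {"offset": [0, 0, 0], "turn": -16},
    {"offset": [0, 0, 0], "turn": -24},
    {"offset": [0, 0, 0], "turn": -32},
    {"offset": [0, 0, 0], "turn": -35},
    {"offset": [0, 0, 0], "turn": -35}
  ]
}}

```text
t: 14.65
eef_pos: [0.4182, 0.313, 0.3429]
ee_rot: [-3.141, -0.0, -0.362]
force: [-0.2, -0.1, -0.6]
width: 0.0877
```

```bash
python3 - <<'E'
from h import *
for n in('wrist','top'):
    d=snap(n,n[0]+'4'); w=world(d); m=masks(d); print(n,*rect(w,m['red'],(.04,.08)),'grey',*rect(w,m['grey'],(.1,.12)),'white',*rect(w,m['white'],(.004,.009)),sep='\n  ')
E
python3 go.py 417.5 313 330 -20.5
```

```text
wrist
  (274, 253, 2828, [417.1, 360.1], [25.2, 77.1], 63.3, np.float64(65.2))
  grey
  white
  (265, 202, 1123, [428.5, 355.5], [56.1, 130.4], 63.4, np.float64(6.1))
  (303, 270, 353, [384.1, 355.9], [17.5, 49.4], 63.3, np.float64(6.1))
top
  (454, 250, 58, [436.2, -315.7], [82.6, 4.0], 12.8, np.float64(75.6))
  (170, 276, 217, [389.7, 370.3], [27.1, 45.3], 66.5, np.float64(63.7))
  grey
  (440, 162, 641, [650.6, -289.5], [90.9, 92.7], 11.0, np.float64(102.4))
  (206, 172, 621, [634.9, 279.9], [90.3, 90.7], 43.7, np.float64(102.1))
  (509, 223, 1238, [496.2, -439.6], [93.2, 94.6], 49.9, np.float64(108.4))
  white
  (327, 230, 48, [508.4, -13.4], [40.5, 24.0], 89.3, np.float64(7.3))
  (183, 282, 41, [381.3, 349.1], [8.8, 48.1], 62.1, np.float64(6.4))
t 14.8 tcp [418.2 313.1 342.8] yaw -20.9 rp [-179.99   -0.  ] F [-0.   0.4  0.3] w 87.7 q [ 1.02  0.16 -0.41 -0.   -1.    0.19]
-> ['417.5', '313', '330', '-20.5'] offset [-0.06, 0.03, 1.28] turn -0.4
```

View pics/w4.png

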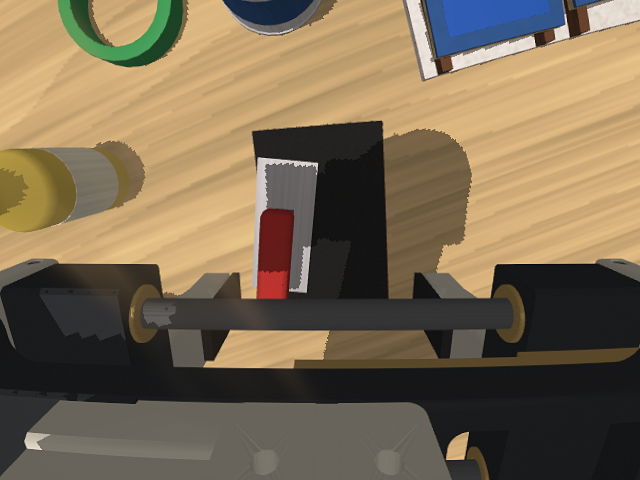

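The wrist view shows the trowel has been knocked left and lies at (280,240), still on the mat. The bottle is at (60,190). I'll re-aim, checking clearance to the bottle first.

```bash
python3 - <<'E'
from h import *
d=load('top0'); w=world(d); print(w[210:228:6,100:130:5].round(3).tolist())
E
python3 go.py 410.5 364 342 -26.6 410.5 364 212 -26.6
```

```text
[[[0.532, 0.508, 0.16], [0.531, 0.496, 0.162], [0.532, 0.487, 0.156], [0.54, 0.486, 0.126], [0.544, 0.481, 0.106], [0.547, 0.473, 0.094]], [[0.53, 0.527, 0.107], [0.524, 0.507, 0.131], [0.525, 0.497, 0.127], [0.526, 0.486, 0.124], [0.528, 0.479, 0.11], [0.532, 0.472, 0.096]], [[0.537, 0.562, 0.008], [0.516, 0.515, 0.104], [0.515, 0.502, 0.109], [0.514, 0.489, 0.112], [0.516, 0.481, 0.1], [0.521, 0.476, 0.08]]]
t 14.8 tcp [418.2 313.1 342.8] yaw -20.9 rp [-179.99   -0.  ] F [-0.   0.4  0.3] w 87.7 q [ 1.02  0.16 -0.41 -0.   -1.    0.19]
-> ['410.5', '364', '342', '-26.6'] offset [-2.54, -4.48, 0.08] turn 5.7
-> ['410.5', '364', '212', '-26.6'] offset [-2.54, -4.48, 13.08] turn 5.7
```

Request:
{"api": "send_rows", "payload": {
  "motion": [
    {"offset": [-2.5, -4.5, 0], "turn": 5.7},
    {"offset": [-2.5, -4.5, 4], "turn": 5.7},
    {"offset": [-2.5, -4.5, 8], "turn": 5.7},
    {"offset": [-2.5, -4.5, 11], "turn": 5.7},
    {"offset": [-2.5, -4.5, 13], "turn": 5.7},
    {"offset": [-2.5, -4.5, 13], "turn": 5.7}
  ]
}}

```text
t: 15.35
eef_pos: [0.4101, 0.3632, 0.2099]
ee_rot: [3.136, 0.001, -0.464]
force: [-1.0, -0.6, 0.1]
width: 0.0874
```

Request:
{"api": "send_rows", "payload": {
  "motion": [
    {"offset": [0, 0, 0], "turn": 0},
    {"offset": [0, 0, 0], "turn": 0},
    {"offset": [0, 0, 0], "turn": 0},
    {"offset": [0, 0, 0], "turn": 0},
    {"offset": [0, 0, 0], "turn": 0},
    {"offset": [0, 0, 0], "turn": 0},
    {"offset": [0, 0, 0], "turn": 0},
    {"offset": [0, 0, 0], "turn": 0}
  ],
  "hand": -1,
  "squeeze": 60
}}

```text
t: 16.15
eef_pos: [0.4107, 0.3643, 0.2127]
ee_rot: [3.142, -0.0, -0.462]
force: [0.2, -0.1, 0.3]
width: 0.0289
```

Request:
{"api": "send_rows", "payload": {
  "motion": [
    {"offset": [0, 0, 0], "turn": 0},
    {"offset": [0, 0, 0], "turn": 0},
    {"offset": [0, 0, -2], "turn": 0},
    {"offset": [0, 0, -5], "turn": 0},
    {"offset": [0, 0, -8], "turn": 0},
    {"offset": [0, 0, -8], "turn": 0}
  ]
}}

```text
t: 16.75
eef_pos: [0.4115, 0.3654, 0.2965]
ee_rot: [-3.135, -0.001, -0.461]
force: [1.1, -0.1, -2.1]
width: 0.0257
```

```bash
python3 go.py
python3 - <<'E'
from h import *
for n in('wrist','top'):
    d=snap(n,n[0]+'5'); w=world(d); m=masks(d); print(n,*rect(w,m['red'],(.1,.17)),'white',*rect(w,m['grey'],(.05,.11)),sep='\n  ')
E
```

```text
t 16.8 tcp [411.5 365.4 296.5] yaw -26.4 rp [-1.7963e+02 -6.0000e-02] F [ 1.1 -0.1 -2.1] w 25.7 q [ 1.08  0.25 -0.41  0.   -0.9   0.03]
wrist
  (326, 250, 5882, [436.2, 355.0], [26.1, 39.3], 64.2, np.float64(149.2))
  (326, 344, 1577, [399.9, 372.8], [25.3, 16.2], 65.2, np.float64(149.4))
  white
  (327, 176, 11155, [448.8, 348.6], [56.4, 88.1], 63.6, np.float64(90.3))
  (89, 176, 2349, [529.6, 487.3], [26.6, 59.4], 66.6, np.float64(65.0))
top
  white
  (440, 162, 1240, [653.0, -289.9], [93.6, 95.2], 61.9, np.float64(100.1))
  (206, 174, 1244, [634.4, 280.3], [94.5, 92.8], 44.3, np.float64(100.1))
  (506, 225, 1012, [495.3, -439.9], [93.7, 92.7], 20.6, np.float64(106.7))
  (447, 221, 618, [502.8, -298.0], [49.5, 103.4], 1.5, np.float64(88.7))
  (183, 241, 382, [466.4, 335.9], [57.0, 49.0], 62.5, np.float64(87.6))
```

View pics/w5.png

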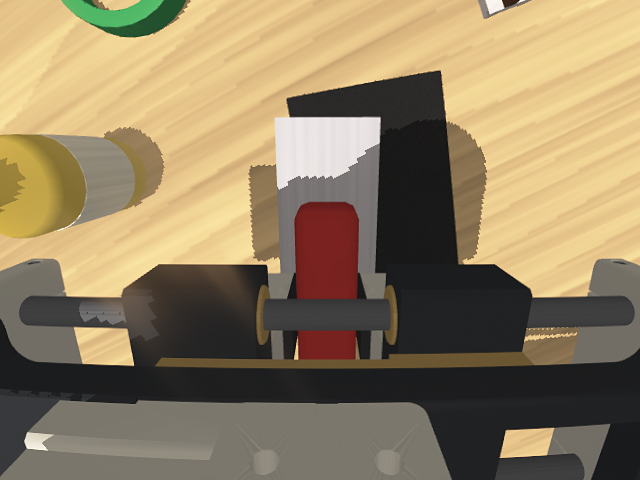

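Trowel held squarely: the handle is at (326,280) and the blade at (327,176), with nothing touching. Next I'll refine the rack frame and check the blade's tilt.

```bash
cat >> h.py <<'E'
def blade(d,s):
    "blade points in tool frame -> fit z slope; front edge x, lateral mid, z of top"
    w=world(d); R=Ro.from_euler('xyz',s['ee_rot']).as_matrix(); p=(w-s['eef_pos'])@R*1000
    m=(abs(p[...,0]-62)<40)&(abs(p[...,1])<45)&(p[...,2]>188)&(p[...,2]<222); q=p[m]
    A=np.c_[q[:,0]-85,q[:,1],np.ones(len(q))]; c=np.linalg.lstsq(A,q[:,2],rcond=None)[0]
    k=np.abs(A@c-q[:,2])<4; q=q[k]; c=np.linalg.lstsq(A[k],q[:,2],rcond=None)[0]
    r=cv2.minAreaRect(q[:,:2].astype(np.float32))
    print('blade n',len(q),'front x %.1f'%np.percentile(q[:,0],99),'y %.1f..%.1f'%tuple(np.percentile(q[:,1],[1,99])),'z at front %.1f'%c[2],'slope deg',np.degrees(np.arctan(c[:2])).round(1),'ang',round(r[2],1))
E
python3 - <<'E'
from h import *
blade(load('w5'),get_state())
for n in ('top0','t5'):
  d=load(n); w=world(d); m=(w[...,2]>.006)&(w[...,2]<.045)&(abs(w[...,0]-.6)<.14)&(abs(w[...,1])<.22)
  n_,l,st,_=cv2.connectedComponentsWithStats(m.astype(np.uint8)); i=1+st[1:,4].argmax(); p=w[l==i]
  print(cv2.minAreaRect((p[:,:2]*1000).astype(np.float32)))
  h=cv2.cvtColor(d['frame'],cv2.COLOR_BGR2HSV).astype(int)
  m2=(l==i)&(h[...,2]<110)&(h[...,1]>60)&~masks(d)['blue']&(w[...,2]>.02)
  for b in rect(w,m2,(.02,.045)): print(b)
  print('blue',*rect(w,masks(d)['blue'],(.02,.05)),sep='\n')
E
```

```text
blade n 9911 front x 85.0 y -30.4..24.8 z at front 202.6 slope deg [-0.1 -0.2] ang 90.0
((611.7784423828125, -7.8544769287109375), (385.9920349121094, 234.46185302734375), 86.53408813476562)
(259, 170, 121, [659.7, 158.6], [132.0, 15.0], 1.5, np.float64(30.5))
(293, 168, 126, [657.4, 88.0], [53.2, 130.1], 81.4, np.float64(30.1))
(307, 171, 94, [654.4, 36.6], [6.4, 111.1], 86.5, np.float64(32.3))
(340, 168, 103, [654.7, -32.0], [46.3, 116.0], 86.7, np.float64(31.6))
(354, 176, 92, [641.6, -83.3], [5.6, 119.4], 86.7, np.float64(31.4))
(388, 171, 143, [639.5, -153.3], [59.2, 130.8], 84.5, np.float64(30.5))
blue
(321, 209, 1193, [555.6, 2.4], [103.5, 75.0], 88.7, np.float64(33.1))
(274, 211, 1191, [551.8, 120.7], [105.4, 74.6], 84.1, np.float64(33.2))
(371, 215, 1188, [536.6, -121.3], [103.5, 74.8], 86.5, np.float64(33.4))
((609.306396484375, -2.944732666015625), (373.2353210449219, 234.09854125976562), 86.17072296142578)
(259, 169, 140, [659.2, 151.9], [131.7, 27.9], 0.9, np.float64(30.0))
(294, 171, 117, [655.2, 69.2], [130.9, 15.3], 0.5, np.float64(30.4))
(309, 166, 132, [655.7, 11.7], [59.1, 122.5], 87.9, np.float64(30.4))
(342, 169, 100, [652.4, -43.8], [28.3, 118.0], 82.1, np.float64(32.5))
(354, 174, 106, [643.3, -84.3], [10.3, 134.2], 83.3, np.float64(31.7))
(389, 174, 139, [638.4, -178.0], [130.5, 33.0], 2.9, np.float64(30.5))
blue
(321, 209, 1191, [555.5, 2.4], [103.4, 75.7], 88.7, np.float64(33.4))
(274, 211, 1199, [551.7, 120.5], [105.3, 74.4], 84.4, np.float64(33.2))
(371, 215, 1186, [536.7, -121.3], [105.0, 74.4], 87.7, np.float64(33.3))
```

```bash
cat > rk.py <<'E'
import sys
from h import *
# args triples: blade-front x (rack mm), lane y, blade underside z ; plus yaw = rack yaw
O=np.array([595.5,-4.3]); Y=np.radians(-4.0); c,s_=np.cos(Y),np.sin(Y); M=np.array([[c,-s_],[s_,c]])
s=get_state(); p=s['eef_pos']*1000; yaw=s['ee_rot'][2]; R=Ro.from_euler('xyz',s['ee_rot']).as_matrix()
r=M.T@(p[:2]-O)
print('t %.1f'%s['t'],'tcp',p.round(1),'yaw %.1f'%np.degrees(yaw),'rp',np.degrees(s['ee_rot'][:2]).round(2),'F',s['force'].round(1),'w %.1f'%(s['width']*1000),'front',(r+[85,2]).round(1),'zu %.1f'%(p[2]-208))
a=list(map(float,sys.argv[1:]))
for i in range(0,len(a),3):
    t=np.r_[O+M@[a[i]-85,a[i+1]-2],a[i+2]+208]; print(a[i:i+3],'->',t.round(0),'offset',(R.T@(t-p)/10).round(2).tolist(),'turn %.1f'%(-(-4-np.degrees(yaw))))
E
python3 rk.py -102 0 70 -102 0 15.5
```

```text
t 16.9 tcp [410.6 364.2 293. ] yaw -26.5 rp [-1.7993e+02  2.0000e-02] F [-0.2 -0.3 -2.6] w 25.7 front [-125.1  356.7] zu 85.0
[-102.0, 0.0, 70.0] -> [409.   7. 278.] offset [15.78, 32.08, 1.45] turn -22.5
[-102.0, 0.0, 15.5] -> [409.   7. 224.] offset [15.78, 32.08, 6.9] turn -22.5
```

Request:
{"api": "send_rows", "payload": {
  "motion": [
    {"offset": [15.8, 32.1, 0], "turn": -4},
    {"offset": [15.8, 32.1, 0], "turn": -8},
    {"offset": [15.8, 32.1, 0], "turn": -12},
    {"offset": [15.8, 32.1, 0], "turn": -16},
    {"offset": [15.8, 32.1, 0], "turn": -20},
    {"offset": [15.8, 32.1, 0], "turn": -22.5},
    {"offset": [15.8, 32.1, 0], "turn": -22.5},
    {"offset": [15.8, 32.1, 0], "turn": -22.5}
  ]
}}

```text
t: 17.65
eef_pos: [0.4073, 0.0023, 0.2912]
ee_rot: [3.14, 0.004, -0.074]
force: [0.5, 1.1, -2.6]
width: 0.0254
```

```bash
python3 rk.py -102 0 60 -102 0 15.5; python3 -c "
from h import *
d=snap('wrist','w6'); blade(d,get_state()); w=world(d); print(rect(w,masks(d)['blue'],(.02,.05)))"
```

```text
t 17.6 tcp [407.3   2.3 291.2] yaw -4.2 rp [179.91   0.21] F [ 0.5  1.1 -2.6] w 25.4 front [-103.2   -4.5] zu 83.2
[-102.0, 0.0, 60.0] -> [409.   7. 268.] offset [0.13, -0.46, 2.32] turn -0.2
[-102.0, 0.0, 15.5] -> [409.   7. 224.] offset [0.15, -0.46, 6.77] turn -0.2
blade n 9865 front x 84.1 y -27.1..28.1 z at front 206.6 slope deg [ 0.1 -0.5] ang 0.0
[(142, 48, 13398, [547.8, 118.1], [99.5, 66.6], 82.8, np.float64(33.7)), (305, 41, 13874, [544.5, 5.8], [108.1, 53.9], 87.4, np.float64(33.6)), (494, 50, 15975, [531.4, -119.0], [109.1, 65.6], 87.6, np.float64(33.5)), (58, 77, 73, [538.4, 176.8], [4.6, 23.2], 85.1, np.float64(33.4))]
```

View pics/w6.png

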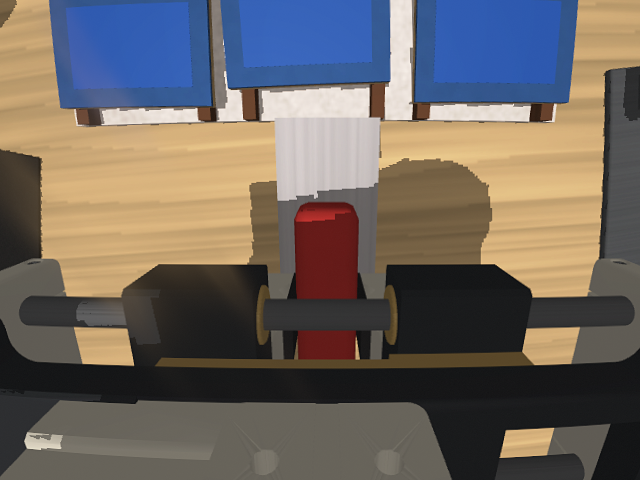

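The wrist view shows the blade front at (328,118), centred before the middle lane with its panel at (305,41). The bearers' ends are at (250,105) and (377,100). I'll lower and insert.

Request:
{"api": "send_rows", "payload": {
  "motion": [
    {"offset": [0, -0.4, 4], "turn": 0},
    {"offset": [0, -0.4, 6.7], "turn": 0},
    {"offset": [0, -0.4, 6.7], "turn": 0},
    {"offset": [1.5, -0.4, 6.7], "turn": 0},
    {"offset": [3, -0.4, 6.7], "turn": 0},
    {"offset": [4.2, -0.4, 6.7], "turn": 0},
    {"offset": [4.2, -0.4, 6.7], "turn": 0}
  ]
}}

```text
t: 18.4
eef_pos: [0.4531, 0.0083, 0.2263]
ee_rot: [-3.141, -0.001, -0.069]
force: [-0.4, 0.1, -2.1]
width: 0.0252
```

```bash
python3 rk.py -60 0 21.5; python3 -c "
from h import *
d=snap('wrist','w7'); blade(d,get_state()); w=world(d); print(rect(w,masks(d)['blue'],(.02,.05)))"
```

```text
t 18.4 tcp [453.1   8.3 226.3] yaw -3.9 rp [-1.7998e+02 -7.0000e-02] F [-0.4  0.1 -2.1] w 25.2 front [-58.    4.6] zu 18.3
[-60.0, 0.0, 21.5] -> [451.   4. 230.] offset [-0.2, 0.46, -0.32] turn 0.1
blade n 14294 front x 101.5 y -44.2..44.1 z at front 194.1 slope deg [-16.2   0.3] ang 90.0
[(319, 76, 34702, [555.3, 5.2], [108.2, 74.3], 87.6, np.float64(33.6)), (551, 101, 27212, [537.7, -115.7], [102.0, 76.0], 86.9, np.float64(33.5)), (100, 95, 23373, [552.9, 121.8], [106.5, 75.7], 84.6, np.float64(33.7))]
```

Request:
{"api": "send_rows", "payload": {
  "motion": [
    {"offset": [0, 0, -0.8], "turn": 0},
    {"offset": [0, 0, -1.6], "turn": 0},
    {"offset": [0, 0, -2.4], "turn": 0},
    {"offset": [0.4, 0, -3.3], "turn": 0},
    {"offset": [0.8, 0, -4.1], "turn": 0},
    {"offset": [1.4, 0, -4.8], "turn": 0},
    {"offset": [2.1, 0, -5.4], "turn": 0},
    {"offset": [2.1, 0, -5.4], "turn": 0}
  ]
}}

```text
t: 19.25
eef_pos: [0.4737, 0.0063, 0.2806]
ee_rot: [-3.141, -0.002, -0.069]
force: [-0.9, 0.5, -2.6]
width: 0.0255
```

```bash
python3 rk.py; python3 -c "
from h import *
d=snap('wrist','w8'); d=snap('side','s8'); cv2.imwrite('pics/s8c.png',cv2.resize(d['frame'][130:350,180:480],None,fx=2,fy=2))
w=snap('wrist','w8')['frame']"
```

```text
t 19.2 tcp [473.7   6.3 280.6] yaw -4.0 rp [-1.7997e+02 -1.1000e-01] F [-0.9  0.5 -2.6] w 25.5 front [-37.2   4.1] zu 72.6
```

View pics/s8c.png

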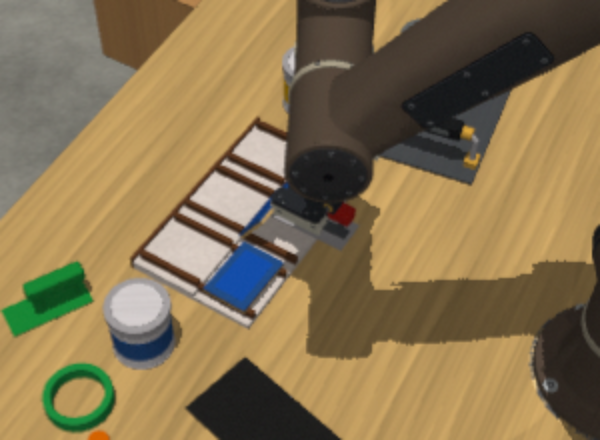

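The side view shows the panel raised steeply in the middle lane, its blue face at (262,212) now towards the far bed. Continue tipping.

Request:
{"api": "send_rows", "payload": {
  "motion": [
    {"offset": [0.6, 0, -0.4], "turn": 0},
    {"offset": [1.3, 0, -0.7], "turn": 0},
    {"offset": [1.9, 0, -0.8], "turn": 0},
    {"offset": [2.5, 0, -0.9], "turn": 0},
    {"offset": [3.1, 0, -0.9], "turn": 0},
    {"offset": [3.7, 0, -0.9], "turn": 0},
    {"offset": [4.3, 0, -0.9], "turn": 0},
    {"offset": [4.9, 0, -0.9], "turn": 0}
  ]
}}

```text
t: 20.2
eef_pos: [0.5217, 0.0027, 0.2885]
ee_rot: [3.142, 0.0, -0.069]
force: [0.6, 0.1, -1.5]
width: 0.0262
```

```bash
python3 rk.py; python3 -c "
from h import *
d=snap('wrist','w9'); d=snap('wrist','w9');s=get_state();blade(d,s)"
```

```text
t 20.2 tcp [521.7   2.7 288.5] yaw -4.0 rp [1.8e+02 1.0e-02] F [ 0.6  0.1 -1.5] w 26.2 front [10.9  3.8] zu 80.5
blade n 9930 front x 85.3 y -28.3..27.0 z at front 206.2 slope deg [-0.  -0.4] ang 90.0
```

View pics/w9.png

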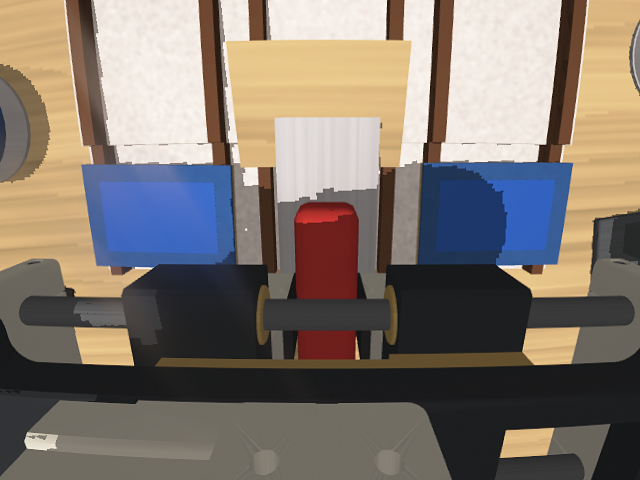

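The wrist view shows the bare wood face at (320,100), with its far edge wider than the near one, so the panel may have been caught mid-fall. Check its heights.

```bash
cat >> h.py <<'E'
def wood(d,ylane,O=np.array([595.5,-4.3]),Y=np.radians(-4.0),x0=-90):
    "bare panel points in the rack frame: on-rack, wood coloured"
    w=world(d)*1000; c,s=np.cos(Y),np.sin(Y); M=np.array([[c,-s],[s,c]]); r=(w[...,:2]-O)@M
    h=cv2.cvtColor(d['frame'],cv2.COLOR_BGR2HSV).astype(int)
    m=(r[...,0]>x0)&(r[...,0]<135)&(abs(r[...,1]-ylane)<62)&(w[...,2]>25)&(w[...,2]<120)&(h[...,0]>10)&(h[...,0]<30)&(h[...,1]>50)&(h[...,2]>120)
    n,l,st,_=cv2.connectedComponentsWithStats(m.astype(np.uint8)); i=1+st[1:,4].argmax(); q=r[l==i]; z=w[l==i][:,2]
    c=np.linalg.lstsq(np.c_[q[:,0],q[:,1],np.ones(len(q))],z,rcond=None)[0]
    print('wood n',len(q),'rect',cv2.minAreaRect(q.astype(np.float32)),'x',np.percentile(q[:,0],[1,99]).round(1),'z',np.percentile(z,[2,50,98]).round(1),'slope',np.degrees(np.arctan(c[:2])).round(1))
E
python3 -c "
from h import *
d=snap('wrist','w9b');wood(d,0);wood(load('w9'),0)"; python3 rk.py
```

```text
wood n 16071 rect ((26.228601455688477, 7.691413879394531), (80.31372833251953, 108.35279083251953), 0.014958926476538181) x [-12.5  61.5] z [40.  41.5 43. ] slope [-0.4  0. ]
wood n 16648 rect ((24.442296981811523, 7.665195465087891), (82.23043060302734, 108.55769348144531), 0.08961548656225204) x [-13.4  57.3] z [38.4 50.  56.4] slope [13.9  0. ]
t 20.4 tcp [521.5   2.7 288.4] yaw -4.0 rp [1.7999e+02 2.0000e-02] F [ 0.7  0.  -2.1] w 25.8 front [10.6  3.8] zu 80.4
```

The panel now lies flat (z 41.5, slope 0), overhanging the step by about 12 mm. I'll nudge it onto the far bed with the blade's edge.

Request:
{"api": "send_rows", "payload": {
  "motion": [
    {"offset": [-4.5, 0, 0], "turn": 0},
    {"offset": [-4.5, 0, 0], "turn": 0},
    {"offset": [-4.5, 0, 4.4], "turn": 0},
    {"offset": [-4.5, 0, 4.4], "turn": 0},
    {"offset": [-3, 0, 4.4], "turn": 0},
    {"offset": [-2.4, 0, 4.4], "turn": 0},
    {"offset": [-1.8, 0, 4.4], "turn": 0},
    {"offset": [-1.3, 0, 4.4], "turn": 0}
  ]
}}

```text
t: 21.15
eef_pos: [0.5085, 0.0036, 0.2452]
ee_rot: [-3.141, -0.0, -0.069]
force: [-0.9, -1.1, -0.8]
width: 0.0256
```

Request:
{"api": "send_rows", "payload": {
  "motion": [
    {"offset": [0.4, 0, 0], "turn": 0},
    {"offset": [0.7, 0, 0], "turn": 0},
    {"offset": [0.7, 0, 0], "turn": 0},
    {"offset": [-2.5, 0, 0], "turn": 0},
    {"offset": [-4, 0, -3], "turn": 0},
    {"offset": [-4, 0, -5], "turn": 0},
    {"offset": [-4, 0, -5], "turn": 0}
  ]
}}

```text
t: 21.85
eef_pos: [0.4688, 0.0068, 0.2976]
ee_rot: [-3.139, -0.005, -0.068]
force: [0.3, -0.2, -2.0]
width: 0.0256
```

```bash
python3 rk.py -102 122 75; python3 -c "
from h import *
d=snap('wrist','w10');wood(d,0);s=get_state();blade(d,s)
d=snap('top','t10'); wood(d,0)
w=world(d); print(*rect(w,masks(d)['blue'],(.02,.05)),sep='\n')"
```

```text
t 21.9 tcp [468.8   6.8 297.6] yaw -3.9 rp [-179.88   -0.3 ] F [ 0.3 -0.2 -2. ] w 25.6 front [-42.1   4.2] zu 89.6
[-102.0, 122.0, 75.0] -> [417. 128. 283.] offset [-5.97, -11.79, 1.45] turn 0.1
wood n 8697 rect ((20.860797882080078, 7.290985107421875), (32.35346984863281, 108.52729034423828), 0.04014567658305168) x [ 5.5 36. ] z [39.9 41.4 42.9] slope [-0.1  0.1]
blade n 9937 front x 85.4 y -28.4..26.8 z at front 204.7 slope deg [-0.1 -0.4] ang 90.0
wood n 45 rect ((76.17382049560547, 51.382999420166016), (20.8404541015625, 29.0213565826416), 50.6811637878418) x [65.  92.3] z [31.  40.8 48.2] slope [-20.9  -2.7]
(375, 214, 919, [536.7, -121.9], [103.6, 74.0], 87.0, np.float64(33.2))
```

```bash
sed -i 's/-208)/-209)/; s/+208\]/+209]/' rk.py; python3 rk.py -104 125 75 -104 125 27 -80 125 27
```

```text
t 21.9 tcp [468.2   6.5 294.9] yaw -4.0 rp [-1.7995e+02 -7.0000e-02] F [-0.4 -0.5 -1.9] w 25.7 front [-42.8   3.8] zu 85.9
[-104.0, 125.0, 75.0] -> [416. 132. 284.] offset [-6.12, -12.12, 1.1] turn 0.0
[-104.0, 125.0, 27.0] -> [416. 132. 236.] offset [-6.12, -12.11, 5.9] turn 0.0
[-80.0, 125.0, 27.0] -> [439. 130. 236.] offset [-3.72, -12.11, 5.9] turn 0.0
```

Request:
{"api": "send_rows", "payload": {
  "motion": [
    {"offset": [-3, -4, 0], "turn": 0},
    {"offset": [-6.1, -8, 0], "turn": 0},
    {"offset": [-6.1, -12.1, 0], "turn": 0},
    {"offset": [-6.1, -12.1, 2], "turn": 0},
    {"offset": [-6.1, -12.1, 5.9], "turn": 0},
    {"offset": [-6.1, -12.1, 5.9], "turn": 0},
    {"offset": [-6.1, -12.1, 5.9], "turn": 0}
  ]
}}

```text
t: 22.65
eef_pos: [0.4156, 0.131, 0.235]
ee_rot: [3.138, 0.003, -0.069]
force: [-0.3, -0.4, -1.0]
width: 0.0256
```

```bash
python3 rk.py -80 125 27; python3 -c "
from h import *
d=snap('wrist','w11');s=get_state();blade(d,s);w=world(d); print(*rect(w,masks(d)['blue'],(.02,.05)),sep='\n')"
```

```text
t 22.6 tcp [415.6 131.  235. ] yaw -4.0 rp [1.7982e+02 1.5000e-01] F [-0.3 -0.4 -1. ] w 25.6 front [-103.9  124.4] zu 26.0
[-80.0, 125.0, 27.0] -> [439. 130. 236.] offset [2.39, -0.06, -0.11] turn 0.0
blade n 11056 front x 101.6 y -35.4..39.2 z at front 206.4 slope deg [-1.8 -0.9] ang 0.0
(323, 43, 18837, [534.6, 124.9], [108.5, 42.6], 86.1, np.float64(33.6))
```

View pics/w11.png

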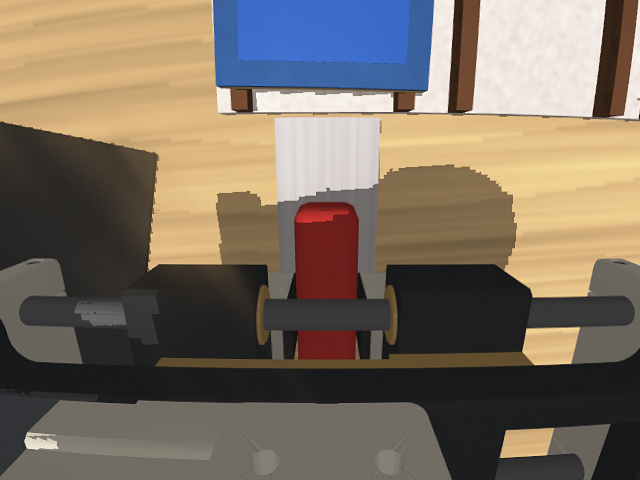

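The wrist view shows the left lane's panel at (323,43) with bearers at (242,100) and (404,100). The blade, at (328,118), is centred. First I'll push the panel to the step.

Request:
{"api": "send_rows", "payload": {
  "motion": [
    {"offset": [0.8, 0, 0], "turn": 0},
    {"offset": [1.3, 0, 0], "turn": 0},
    {"offset": [1.8, 0, 0], "turn": 0},
    {"offset": [2.2, 0, 0], "turn": 0},
    {"offset": [2.5, 0, 0], "turn": 0},
    {"offset": [2.5, 0, 0], "turn": 0}
  ]
}}

```text
t: 23.3
eef_pos: [0.4412, 0.1296, 0.2357]
ee_rot: [-3.141, -0.0, -0.069]
force: [0.1, -0.9, -2.1]
width: 0.0255
```

```bash
python3 rk.py -80 125 27; python3 -c "
from h import *
d=snap('wrist','w12');s=get_state();w=world(d); print(*rect(w,masks(d)['blue'],(.02,.05)),sep='\n')"
```

```text
t 23.3 tcp [441.2 129.6 235.7] yaw -4.0 rp [-1.7999e+02 -1.0000e-02] F [ 0.1 -0.9 -2.1] w 25.5 front [-78.3 124.8] zu 26.7
[-80.0, 125.0, 27.0] -> [439. 130. 236.] offset [-0.17, -0.02, -0.03] turn 0.0
(325, 57, 24605, [554.4, 123.3], [108.2, 55.7], 85.9, np.float64(33.6))
```

Request:
{"api": "send_rows", "payload": {
  "motion": [
    {"offset": [-2.5, 0, 0], "turn": 0},
    {"offset": [-2.5, 0, 1], "turn": 0},
    {"offset": [-2.5, 0, 1], "turn": 0},
    {"offset": [-1, 0, 1], "turn": 0},
    {"offset": [0.5, 0, 1], "turn": 0},
    {"offset": [1.8, 0, 1], "turn": 0},
    {"offset": [1.8, 0, 1], "turn": 0}
  ]
}}

```text
t: 24.05
eef_pos: [0.4612, 0.1286, 0.2256]
ee_rot: [-3.141, -0.001, -0.07]
force: [-0.4, 0.1, -2.6]
width: 0.0257
```

```bash
python3 rk.py -60 125 17; python3 -c "
from h import *
d=snap('wrist','w13');s=get_state();w=world(d); print(*rect(w,masks(d)['blue'],(.02,.05)),sep='\n')"
```

```text
t 24.1 tcp [461.2 128.6 225.6] yaw -4.0 rp [-1.7998e+02 -5.0000e-02] F [-0.4  0.1 -2.6] w 25.7 front [-58.2 125.2] zu 16.6
[-60.0, 125.0, 17.0] -> [459. 129. 226.] offset [-0.18, 0.02, -0.04] turn -0.0
(325, 76, 34541, [562.9, 122.7], [108.3, 71.8], 85.9, np.float64(33.6))
```

Request:
{"api": "send_rows", "payload": {
  "motion": [
    {"offset": [0, 0, -0.8], "turn": 0},
    {"offset": [0, 0, -1.6], "turn": 0},
    {"offset": [0, 0, -2.4], "turn": 0},
    {"offset": [0.4, 0, -3.3], "turn": 0},
    {"offset": [0.8, 0, -4.1], "turn": 0},
    {"offset": [1.4, 0, -4.8], "turn": 0},
    {"offset": [2.1, 0, -5.4], "turn": 0},
    {"offset": [2.7, 0, -5.8], "turn": 0}
  ]
}}

```text
t: 24.9
eef_pos: [0.4865, 0.1266, 0.2843]
ee_rot: [-3.141, -0.001, -0.069]
force: [0.0, 0.5, -1.8]
width: 0.0257
```

```bash
python3 rk.py; python3 -c "
from h import *
d=snap('wrist','w14');s=get_state(); blade(d,s); wood(d,125)"
```

```text
t 24.9 tcp [486.5 126.6 284.3] yaw -4.0 rp [-1.7997e+02 -4.0000e-02] F [ 0.   0.5 -1.8] w 25.7 front [-32.9 124.9] zu 75.3
blade n 7682 front x 92.8 y -37.2..36.4 z at front 202.8 slope deg [-5.8 -0.4] ang 0.1
wood n 2408 rect ((-36.945106506347656, 125.63330078125), (5.025451183319092, 108.0286636352539), 0.06470172852277756) x [-39.3 -34.5] z [78.1 94.5 96.3] slope [41.   0.1]
```

Request:
{"api": "send_rows", "payload": {
  "motion": [
    {"offset": [0.7, 0, -0.3], "turn": 0},
    {"offset": [1.3, 0, -0.5], "turn": 0},
    {"offset": [1.9, 0, -0.5], "turn": 0},
    {"offset": [2.5, 0, -0.5], "turn": 0},
    {"offset": [3.1, 0, -0.5], "turn": 0},
    {"offset": [3.7, 0, -0.5], "turn": 0},
    {"offset": [4.3, 0, -0.5], "turn": 0},
    {"offset": [4.3, 0, -0.5], "turn": 0}
  ]
}}

```text
t: 25.75
eef_pos: [0.5293, 0.1236, 0.2885]
ee_rot: [3.142, -0.0, -0.069]
force: [0.1, 0.0, -2.1]
width: 0.0257
```

Request:
{"api": "send_rows", "payload": {
  "motion": [
    {"offset": [0, 0, 0], "turn": 0},
    {"offset": [0, 0, 0], "turn": 0},
    {"offset": [0, 0, 0], "turn": 0}
  ]
}}

```text
t: 26.05
eef_pos: [0.5283, 0.1235, 0.2887]
ee_rot: [-3.142, 0.0, -0.069]
force: [0.4, -0.0, -1.6]
width: 0.0259
```

```bash
python3 rk.py; python3 -c "
from h import *
d=snap('wrist','w15');s=get_state(); blade(d,s); wood(d,125)"
```

```text
t 26.1 tcp [528.3 123.5 288.7] yaw -3.9 rp [-180.    0.] F [ 0.4 -0.  -1.6] w 25.9 front [  9.1 124.8] zu 79.7
blade n 9902 front x 84.7 y -28.1..27.2 z at front 206.4 slope deg [ 0.  -0.5] ang 90.0
wood n 16464 rect ((25.579252243041992, 125.63191986083984), (80.13449096679688, 108.5383071899414), 0.017726052552461624) x [-12.   61.4] z [40.  41.5 43. ] slope [-0.3  0. ]
```

Flat on the far bed. Same nudge as before: front to about +6.

Request:
{"api": "send_rows", "payload": {
  "motion": [
    {"offset": [-4.3, 0, 0], "turn": 0},
    {"offset": [-4.3, 0, 0], "turn": 0},
    {"offset": [-4.3, 0, 4.4], "turn": 0},
    {"offset": [-4.3, 0, 4.4], "turn": 0},
    {"offset": [-2.8, 0, 4.4], "turn": 0},
    {"offset": [-2.2, 0, 4.4], "turn": 0},
    {"offset": [-1.6, 0, 4.4], "turn": 0},
    {"offset": [-1.1, 0, 4.4], "turn": 0}
  ]
}}

```text
t: 26.9
eef_pos: [0.5179, 0.1242, 0.2452]
ee_rot: [-3.141, -0.0, -0.069]
force: [-0.4, -0.1, -1.7]
width: 0.0258
```

Request:
{"api": "send_rows", "payload": {
  "motion": [
    {"offset": [0.4, 0, 0], "turn": 0},
    {"offset": [0.7, 0, 0], "turn": 0},
    {"offset": [0.7, 0, 0], "turn": 0},
    {"offset": [-2.5, 0, 0], "turn": 0},
    {"offset": [-6, 0, -3], "turn": 0},
    {"offset": [-9, 0, -5], "turn": 0},
    {"offset": [-10, 0, -5], "turn": 0},
    {"offset": [-10, 0, -5], "turn": 0}
  ]
}}

```text
t: 27.7
eef_pos: [0.4167, 0.1311, 0.2953]
ee_rot: [-3.14, -0.001, -0.068]
force: [0.7, 0.7, -2.0]
width: 0.0257
```

```bash
python3 rk.py -104 -118 85; python3 -c "
from h import *
d=snap('wrist','w16');wood(d,125);s=get_state();blade(d,s)"
```

```text
t 27.7 tcp [416.7 131.1 295.3] yaw -3.9 rp [-1.799e+02 -7.000e-02] F [ 0.7  0.7 -2. ] w 25.7 front [-102.9  124.6] zu 86.3
[-104.0, -118.0, 85.0] -> [ 399. -111.  294.] offset [-0.16, 24.26, 0.09] turn 0.1
wood n 2 rect ((-85.18061828613281, 166.0340576171875), (0.765177309513092, 0.0), -173.35711669921875) x [-85.6 -84.8] z [25.1 25.5 25.8] slope [-39.7 -15.3]
blade n 9838 front x 83.9 y -28.0..27.2 z at front 205.9 slope deg [-0.  -0.4] ang 89.9
```

Request:
{"api": "send_rows", "payload": {
  "motion": [
    {"offset": [0.4, 5, 0], "turn": 0},
    {"offset": [0.4, 10, 0], "turn": 0},
    {"offset": [0.2, 15, 0], "turn": 0},
    {"offset": [0, 20, 0], "turn": 0},
    {"offset": [0, 24.2, 0], "turn": 0},
    {"offset": [0, 24.2, 2], "turn": 0},
    {"offset": [0, 24.2, 5.9], "turn": 0},
    {"offset": [0, 24.2, 5.9], "turn": 0}
  ]
}}

```text
t: 28.55
eef_pos: [0.3996, -0.1115, 0.2316]
ee_rot: [3.14, 0.009, -0.072]
force: [-2.0, -1.1, -2.0]
width: 0.0255
```

```bash
python3 rk.py -80 -118 27; python3 -c "
from h import *
d=snap('wrist','w17');s=get_state();w=world(d); print(*rect(w,masks(d)['blue'],(.02,.05)),sep='\n')"
```

```text
t 28.6 tcp [ 399.6 -111.5  231.6] yaw -4.1 rp [179.9    0.51] F [-2.  -1.1 -2. ] w 25.5 front [-103.  -118.6] zu 22.6
[-80.0, -118.0, 27.0] -> [ 423. -112.  236.] offset [2.29, -0.06, -0.46] turn -0.1
(322, 40, 18036, [517.5, -118.2], [108.4, 38.8], 85.9, np.float64(33.5))
```

View pics/w17.png

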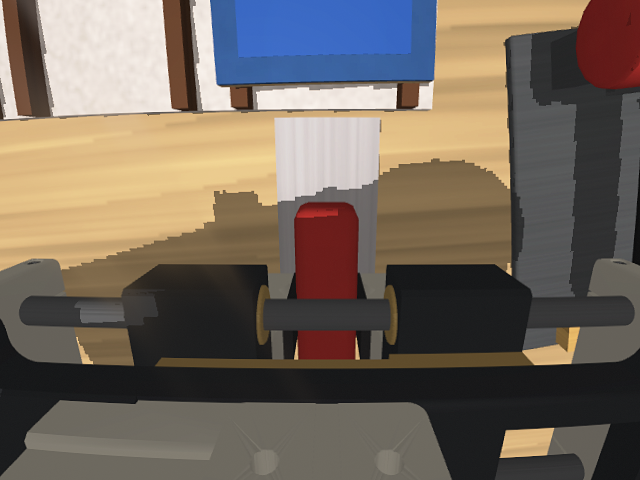

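The right lane's panel is at (322,40), with bearers at (242,97) and (408,95) and the blade at (328,118), centred. Settle, then push.

Request:
{"api": "send_rows", "payload": {
  "motion": [
    {"offset": [0, 0, 0], "turn": 0},
    {"offset": [0, 0, 0], "turn": 0}
  ]
}}

```text
t: 28.8
eef_pos: [0.4021, -0.1099, 0.2368]
ee_rot: [-3.141, -0.002, -0.068]
force: [0.8, -0.3, -2.4]
width: 0.0259
```

```bash
python3 rk.py -80 -118 27
```

```text
t 28.8 tcp [ 402.1 -109.9  236.8] yaw -3.9 rp [-1.7999e+02 -1.1000e-01] F [ 0.8 -0.3 -2.4] w 25.9 front [-100.5 -116.8] zu 27.8
[-80.0, -118.0, 27.0] -> [ 423. -112.  236.] offset [2.05, 0.12, 0.09] turn 0.1
```

Request:
{"api": "send_rows", "payload": {
  "motion": [
    {"offset": [0.8, 0.1, 0.1], "turn": 0},
    {"offset": [1.2, 0.1, 0.1], "turn": 0},
    {"offset": [1.6, 0.1, 0.1], "turn": 0},
    {"offset": [2.0, 0.1, 0.1], "turn": 0},
    {"offset": [2.2, 0.1, 0.1], "turn": 0},
    {"offset": [2.2, 0.1, 0.1], "turn": 0}
  ]
}}

```text
t: 29.4
eef_pos: [0.4233, -0.1127, 0.2346]
ee_rot: [3.142, -0.0, -0.069]
force: [-0.0, 1.2, -2.6]
width: 0.0254
```

Request:
{"api": "send_rows", "payload": {
  "motion": [
    {"offset": [-2.4, 0, 0], "turn": 0},
    {"offset": [-2.4, 0, 0.9], "turn": 0},
    {"offset": [-2.4, 0, 1], "turn": 0},
    {"offset": [-2.4, 0, 1], "turn": 0},
    {"offset": [-1, 0, 1], "turn": 0},
    {"offset": [0.5, 0, 1], "turn": 0},
    {"offset": [1.9, 0, 1], "turn": 0},
    {"offset": [1.9, 0, 1], "turn": 0}
  ]
}}

```text
t: 30.2
eef_pos: [0.4448, -0.114, 0.2248]
ee_rot: [3.141, -0.002, -0.069]
force: [-0.7, -0.8, -2.5]
width: 0.0254
```

```bash
python3 rk.py -58 -118 17; python3 -c "
from h import *
d=snap('wrist','w18');s=get_state();w=world(d); print(*rect(w,masks(d)['blue'],(.02,.05)),sep='\n')"
```

```text
t 30.2 tcp [ 444.8 -114.   224.8] yaw -3.9 rp [ 1.7999e+02 -1.0000e-01] F [-0.7 -0.8 -2.5] w 25.4 front [ -57.7 -118. ] zu 15.8
[-58.0, -118.0, 17.0] -> [ 444. -114.  226.] offset [-0.03, 0.0, -0.12] turn 0.1
(327, 77, 35332, [545.4, -120.7], [108.3, 73.2], 86.0, np.float64(33.6))
```

Request:
{"api": "send_rows", "payload": {
  "motion": [
    {"offset": [0, 0, -0.8], "turn": 0},
    {"offset": [0, 0, -1.6], "turn": 0},
    {"offset": [0, 0, -2.5], "turn": 0},
    {"offset": [0.4, 0, -3.4], "turn": 0},
    {"offset": [0.8, 0, -4.2], "turn": 0},
    {"offset": [1.4, 0, -4.9], "turn": 0},
    {"offset": [2.1, 0, -5.5], "turn": 0},
    {"offset": [2.7, 0, -5.9], "turn": 0}
  ]
}}

```text
t: 31.05
eef_pos: [0.4697, -0.1159, 0.2843]
ee_rot: [-3.142, -0.001, -0.069]
force: [0.2, 0.2, -2.1]
width: 0.0255
```

```bash
python3 rk.py; python3 -c "
from h import *
d=snap('wrist','w19');s=get_state(); blade(d,s); wood(d,-118)"
```

```text
t 31.1 tcp [ 469.7 -115.9  284.3] yaw -4.0 rp [-1.8e+02 -4.0e-02] F [ 0.2  0.2 -2.1] w 25.5 front [ -32.7 -118.1] zu 75.3
blade n 7699 front x 92.6 y -36.9..36.8 z at front 202.9 slope deg [-5.8 -0.4] ang 0.1
wood n 2388 rect ((-36.7152214050293, -119.48190307617188), (4.921684265136719, 108.3058853149414), 0.060313429683446884) x [-39.1 -34.4] z [78.  94.2 96.1] slope [41.6 -0.1]
```

Same as lane 1. I'll tip it.

Request:
{"api": "send_rows", "payload": {
  "motion": [
    {"offset": [0.7, 0, -0.3], "turn": 0},
    {"offset": [1.3, 0, -0.5], "turn": 0},
    {"offset": [1.9, 0, -0.5], "turn": 0},
    {"offset": [2.5, 0, -0.5], "turn": 0},
    {"offset": [3.1, 0, -0.5], "turn": 0},
    {"offset": [3.7, 0, -0.5], "turn": 0},
    {"offset": [4.3, 0, -0.5], "turn": 0},
    {"offset": [4.3, 0, -0.5], "turn": 0}
  ]
}}

```text
t: 31.9
eef_pos: [0.5126, -0.1189, 0.2885]
ee_rot: [3.141, -0.0, -0.069]
force: [-0.6, 0.8, -2.5]
width: 0.0254
```

Request:
{"api": "send_rows", "payload": {
  "motion": [
    {"offset": [0, 0, 0], "turn": 0},
    {"offset": [0, 0, 0], "turn": 0},
    {"offset": [0, 0, 0], "turn": 0}
  ]
}}

```text
t: 32.2
eef_pos: [0.5115, -0.1189, 0.2887]
ee_rot: [-3.142, 0.0, -0.069]
force: [-0.8, -0.0, -2.5]
width: 0.0257
```

```bash
python3 rk.py; python3 -c "
from h import *
d=snap('wrist','w20');s=get_state(); blade(d,s); wood(d,-118)"
```

```text
t 32.2 tcp [ 511.5 -118.9  288.7] yaw -4.0 rp [-180.    0.] F [-0.8 -0.  -2.5] w 25.7 front [   9.2 -118.2] zu 79.7
blade n 9880 front x 84.6 y -28.2..27.0 z at front 206.4 slope deg [ 0.  -0.5] ang 90.0
wood n 16530 rect ((24.784984588623047, -119.34617614746094), (76.14363861083984, 108.60718536376953), 0.0649247094988823) x [-11.9  61.9] z [40.  41.5 42.9] slope [-0.3  0.1]
```

Request:
{"api": "send_rows", "payload": {
  "motion": [
    {"offset": [-4.3, 0, 0], "turn": 0},
    {"offset": [-4.3, 0, 0], "turn": 0},
    {"offset": [-4.3, 0, 4.4], "turn": 0},
    {"offset": [-4.3, 0, 4.4], "turn": 0},
    {"offset": [-2.8, 0, 4.4], "turn": 0},
    {"offset": [-2.2, 0, 4.4], "turn": 0},
    {"offset": [-1.6, 0, 4.4], "turn": 0},
    {"offset": [-1.1, 0, 4.4], "turn": 0}
  ]
}}

```text
t: 33.05
eef_pos: [0.5011, -0.1182, 0.2452]
ee_rot: [-3.141, -0.0, -0.069]
force: [-0.9, 0.3, -1.4]
width: 0.0256
```

Request:
{"api": "send_rows", "payload": {
  "motion": [
    {"offset": [0.4, 0, 0], "turn": 0},
    {"offset": [0.7, 0, 0], "turn": 0},
    {"offset": [0.7, 0, 0], "turn": 0},
    {"offset": [-2.5, 0, 0], "turn": 0},
    {"offset": [-4, 0, -3], "turn": 0},
    {"offset": [-4, 0, -5], "turn": 0},
    {"offset": [-4, 0, -5], "turn": 0}
  ]
}}

```text
t: 33.75
eef_pos: [0.4615, -0.1153, 0.2976]
ee_rot: [-3.141, -0.006, -0.068]
force: [0.1, -0.2, -1.3]
width: 0.0255
```

```bash
python3 go.py 393 322 300 -16; python3 -c "
from h import *
d=snap('wrist','w21');wood(d,-118);s=get_state();blade(d,s)
t=snap('top','t21');wood(t,-118); wood(t,125);w=world(t);print(rect(w,masks(t)['black'],(-.003,.012)))
cv2.imwrite('pics/t21c.png',cv2.resize(t['frame'][120:320,140:440],None,fx=2,fy=2))"
```

```text
t 33.8 tcp [ 461.5 -115.3  297.6] yaw -3.9 rp [-179.96   -0.33] F [ 0.1 -0.2 -1.3] w 25.5 q [ 0.17  0.13 -0.57  0.   -0.87  1.33]
-> ['393', '322', '300', '-16'] offset [-9.81, -43.16, -0.27] turn 12.1
wood n 8758 rect ((21.991952896118164, -119.4521484375), (32.55354309082031, 108.6265640258789), 0.12629033625125885) x [ 6.6 37.3] z [39.9 41.4 43. ] slope [-0.  0.]
blade n 9927 front x 85.5 y -28.2..27.0 z at front 204.6 slope deg [-0.1 -0.5] ang 0.0
wood n 383 rect ((64.7387466430664, -97.9110107421875), (82.73003387451172, 68.21954345703125), 69.01173400878906) x [ 40.6 101.3] z [31.9 41.2 48.4] slope [-4.8 -1.8]
wood n 1268 rect ((57.717647552490234, 122.56359100341797), (103.88575744628906, 109.20549011230469), 0.06958466023206711) x [ 6.6 85.8] z [33.5 41.  47.7] slope [-0.1  0.4]
[(197, 271, 3400, [410.0, 315.9], [117.7, 195.2], 73.8, np.float64(2.8))]
```

View pics/t21c.png

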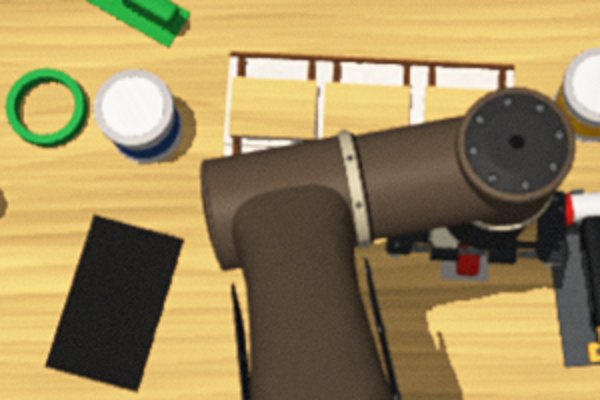

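The top crop shows bare panels on the far bed at (270,105) and (365,105), with the third partly under the arm. The mat at (115,300) is free, so I'll return the trowel to it.

Request:
{"api": "send_rows", "payload": {
  "motion": [
    {"offset": [-1, -5, 0], "turn": 2},
    {"offset": [-2, -10, 0], "turn": 4},
    {"offset": [-3, -15, 0], "turn": 6},
    {"offset": [-4, -20, 0], "turn": 8},
    {"offset": [-5, -25, 0], "turn": 10},
    {"offset": [-6, -30, 0], "turn": 12},
    {"offset": [-7, -35, 0], "turn": 12},
    {"offset": [-8, -38, 0], "turn": 12}
  ]
}}

```text
t: 34.65
eef_pos: [0.4067, 0.272, 0.2935]
ee_rot: [3.141, 0.0, -0.278]
force: [0.1, 0.4, -1.9]
width: 0.0256
```

Request:
{"api": "send_rows", "payload": {
  "motion": [
    {"offset": [0, 0, 0], "turn": 0},
    {"offset": [0, 0, 0], "turn": 0}
  ]
}}

```text
t: 34.85
eef_pos: [0.4067, 0.2699, 0.2932]
ee_rot: [3.139, 0.001, -0.277]
force: [-0.2, -0.4, -2.3]
width: 0.0259
```

```bash
python3 go.py 400 319 260 -16.2 400 319 213 -16.2; python3 -c "
from h import *
d=snap('wrist','w22');s=get_state();blade(d,s)"
```

```text
t 34.9 tcp [406.7 269.9 293.2] yaw -15.9 rp [1.7985e+02 7.0000e-02] F [-0.2 -0.4 -2.3] w 25.9 q [ 0.99  0.16 -0.54 -0.   -0.87  0.3 ]
-> ['400', '319', '260', '-16.2'] offset [-1.99, -4.55, 3.31] turn 0.3
-> ['400', '319', '213', '-16.2'] offset [-1.98, -4.56, 8.01] turn 0.3
blade n 9861 front x 84.1 y -28.7..26.5 z at front 206.5 slope deg [ 0.1 -0.5] ang 89.9
```

Request:
{"api": "send_rows", "payload": {
  "motion": [
    {"offset": [-1, -4.5, 0], "turn": 0},
    {"offset": [-2, -4.5, 3], "turn": 0},
    {"offset": [-2, -4.5, 6], "turn": 0},
    {"offset": [-2, -4.5, 7.5], "turn": 0},
    {"offset": [-2, -4.5, 7.9], "turn": 0},
    {"offset": [-2, -4.5, 8.1], "turn": 0},
    {"offset": [-2, -4.5, 8.1], "turn": 0},
    {"offset": [-2, -4.5, 8.1], "turn": 0}
  ]
}}

```text
t: 35.7
eef_pos: [0.4008, 0.318, 0.2146]
ee_rot: [-3.14, -0.001, -0.279]
force: [0.2, 0.4, -1.5]
width: 0.0256
```

```bash
python3 go.py 400 319 212 -16.2
```

```text
t 35.7 tcp [400.8 318.  214.6] yaw -16.0 rp [-1.7991e+02 -3.0000e-02] F [ 0.2  0.4 -1.5] w 25.6 q [ 1.05  0.3  -0.58  0.   -0.69  0.24]
-> ['400', '319', '212', '-16.2'] offset [-0.11, -0.07, 0.26] turn 0.2
```

Request:
{"api": "send_rows", "payload": {
  "motion": [
    {"offset": [0, 0, 0.1], "turn": 0},
    {"offset": [0, 0, 0.2], "turn": 0},
    {"offset": [0, 0, 0.2], "turn": 0},
    {"offset": [0, 0, 0.2], "turn": 0}
  ]
}}

```text
t: 36.1
eef_pos: [0.4007, 0.3182, 0.2126]
ee_rot: [-3.14, -0.001, -0.278]
force: [-0.6, -1.2, 5.8]
width: 0.0259
```

Request:
{"api": "send_rows", "payload": {
  "motion": [
    {"offset": [0, 0, 0], "turn": 0},
    {"offset": [0, 0, 0], "turn": 0},
    {"offset": [0, 0, 0], "turn": 0},
    {"offset": [0, 0, 0], "turn": 0},
    {"offset": [0, 0, 0], "turn": 0},
    {"offset": [0, 0, 0], "turn": 0},
    {"offset": [0, 0, 0], "turn": 0},
    {"offset": [0, 0, 0], "turn": 0}
  ],
  "hand": 1
}}

```text
t: 36.9
eef_pos: [0.4005, 0.318, 0.2116]
ee_rot: [3.142, 0.0, -0.279]
force: [0.4, 0.4, -0.6]
width: 0.0839
```

Request:
{"api": "send_rows", "payload": {
  "motion": [
    {"offset": [0, 0, -3], "turn": 0},
    {"offset": [0, 0, -7], "turn": 0},
    {"offset": [0, 0, -12], "turn": 0},
    {"offset": [-3, 0, -17], "turn": 0},
    {"offset": [-6, 0, -18], "turn": 0},
    {"offset": [-6, 0, -18], "turn": 0},
    {"offset": [-6, 0, -18], "turn": 0}
  ]
}}

```text
t: 37.6
eef_pos: [0.3422, 0.3345, 0.3922]
ee_rot: [-3.14, 0.0, -0.277]
force: [0.4, 0.1, -0.1]
width: 0.0877
```

Run:
```python
from h import *
s=get_state(); print(s['t'],s['eef_pos'],s['width'])
d=snap('wrist','w23'); w=world(d); m=masks(d); print(*rect(w,m['red'],(.04,.08)),'white',*rect(w,m['white'],(.003,.01)),sep='\n ')
t=snap('top','t23'); w=world(t); m=masks(t); print(*rect(w,m['grey'],(.09,.12)),'red',*rect(w,m['red'],(.04,.1)),sep='\n ')
for y in(-118,3,125): wood(t,y,x0=-5)
cv2.imwrite('pics/t23c.png',cv2.resize(t['frame'][90:330,80:550],None,fx=1.7,fy=1.7))
```

```text
37.6 [0.34220799 0.33453701 0.3921718 ] 0.08772070367378984
(326, 156, 2844, [400.6, 319.1], [25.2, 90.3], 73.9, np.float64(65.2))
 white
 (324, 104, 2868, [438.3, 308.2], [55.9, 92.3], 74.3, np.float64(5.9))
(441, 162, 1186, [652.2, -289.9], [94.2, 94.3], 43.0, np.float64(100.4))
 (206, 173, 1199, [633.7, 279.7], [94.5, 93.0], 43.5, np.float64(100.0))
 (509, 223, 1240, [495.5, -439.6], [92.8, 93.4], 32.6, np.float64(108.5))
 (447, 220, 217, [508.4, -296.4], [25.2, 101.7], 4.8, np.float64(92.9))
 red
 (421, 224, 130, [502.3, -236.4], [35.1, 19.2], 6.7, np.float64(90.6))
 (456, 251, 181, [435.9, -318.5], [83.2, 11.4], 13.5, np.float64(83.1))
 (194, 264, 242, [414.8, 311.9], [26.4, 59.6], 74.9, np.float64(63.7))
wood n 1287 rect ((48.683555603027344, -121.60812377929688), (109.23143005371094, 85.57327270507812), 89.8018569946289) x [ 7. 83.] z [33.  40.9 47.7] slope [-0.1 -0.2]
wood n 1281 rect ((53.43513488769531, 6.122367858886719), (97.63426971435547, 107.54874420166016), 0.02604743093252182) x [ 5.8 82.6] z [33.6 40.9 47.7] slope [-0.2 -0.4]
wood n 1287 rect ((55.761775970458984, 124.10630798339844), (99.8228530883789, 108.84405517578125), 0.1963101625442505) x [ 7.  83.5] z [33.1 40.9 47.7] slope [-0.1  0. ]
```

View pics/t23c.png

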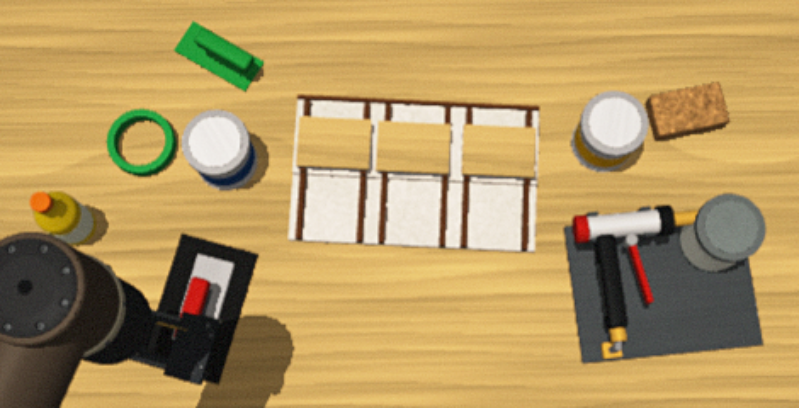

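The top crop shows all three panels flat on the far bed, bare face up, at (335,143), (413,147) and (498,150). The trowel is on its mat at (200,295), the lids are home, and the bystanders haven't moved. I'm handing in.

```bash
python3 -c "
from station import *
print(job_done())"
```

```text
the job is handed in; nothing more can be done
None
```

The whole job is done and handed in at about 38 s of the 210 s allowed; the hand-in reports no verdict.

- **Lids and gun:** I pressed the purge pot's lid home first. Then I squeezed the trigger to its stop (48.7 mm over grip and trigger), held it for over 1.6 s and let go. After that I pressed both tins' lids home. The last camera check read 108.5 mm for the pot and 100.4 and 100.0 mm for the tins, against nominal heights of 108.5 and 100.5 mm. The trigger was back at rest.
- **Panels:** all three were turned over the step with the red trowel's blade. Each toppled the last part and landed flat, and I nudged it forward with the blade's edge. At the end all three lay level on the far bed, bare wood up, with tops at about 41 mm and their near edges about 6 mm past the step.
- **Trowel:** it had been knocked about 5 cm aside before I picked it up, so I re-measured it and re-aimed. It now lies flat on its mat, with its blade top at 5.9 mm and its handle top at 65 mm. The gripper is clear of it.
- **Bystanders:** the tape, sanding block and glue bottle look unmoved in the last picture.

No check failed. My rack origin was a few mm off in x and y, and I corrected it from close-up views. I saw no slackening of the grip.

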